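# Set a culture dish on the inspection post and bring the side lamp up to it

## Robot

A 6-joint arm with a two-finger parallel gripper is mounted at the origin on the work surface. World frame = base frame: x ahead of the robot, y to its left, z up, the work surface at z = 0. Lengths are in mm, angles in degrees, forces in N, time in s.
With the tool pointing down it reaches from about 350 to 850 mm from the base axis. Payload 8.1 kg.
Tool frame: the origin (TCP) lies midway between the tips of the shut fingers; the grasp point (between the pads) lies 19 mm behind it (r.pinch_z is the distance from the TCP to the grasp point, in mm); z points along the fingers, y is the line along which they close (so a half turn about z gives the same grasp; the last joint's range is limited). The gripper opens to 85 mm and grips with 20 to 120 N. Pads are 22 mm wide; open, the fingers measure 114 mm over their backs; the gripper's body (76 mm by 85 mm) begins 54 mm behind the grasp point. The pads swing forward as they close: fully open they stand 13 mm farther back than shut.
Start: joints at [68.503, 7.471, 85.268, -0, 87.261, -4.893], TCP at [171.434, 574.992, 194.792] pointing down, gripper open.
Joint ranges: [-169.43, 169.43], [-51.17, 129.36], [1.28, 143.12], [-76.62, 256.62], [0, 156.53], [-152.29, 152.29]. Speed limits (degrees/s): [136.94, 136.94, 159.86, 180, 180, 180].

## Interface

Orientations are given as [roll, pitch, yaw] about the fixed x, y, z axes, in that order (R = Rz(yaw) Ry(pitch) Rx(roll)).
In Python, from bench import sensors, optics, job, r gives the robot as it stands.
- The arm moves only by the tool play_rows, never from a script. Its argument "motion" is a list that holds one entry, the list of rows, each a list of 6 numbers: the shift along the tool's x, y, z in cm, then the turn, a rotation vector about the tool's x, y, z in degrees. In form: [[[x, y, z, ax, ay, az], ...]]. A call has 1 to 5 rows; each row is the pose to reach, as a shift and turn from the pose commanded when the call began, along the tool's axes at that moment; what a row does not reach only later rows make up. A row lasts 1/10 s, in which the tool goes at most 50 mm and 8.59 degrees, less where a joint would pass 70% of its speed; a pose out of reach is approached as far as the arm can. A call with a gripper value outside its range is refused whole. "jaw" is the opening, from 0 (shut) to 1 (fully open), set as the call begins (left out, the last holds). The fingers move at their own pace and stop on an object; "squeeze" is the grip in N (left out, the last holds). Time passes only in rows, so rows that repeat a pose let the fingers close. It gives the time, the measured TCP pose, the force, the opening and the grip force at its end, in the units of the state.
- sensors.sense(): the state, without advancing time (a new reading comes with each control period).
- optics.snapshot(name): name is "scene" or "top" or "wrist"; returns a dict with "pixels" (420x560x3 uint8, red, green, blue), "mtx" (3x3 intrinsics, pixels), "R" (3x3) and "t" (3): a world point X has camera coordinates R X + t; the wrist camera has in their place "T_tool_cam" (4x4, takes a point from camera to tool coordinates, whose origin is the TCP and whose axes are the flange's). Camera axes: x right, y down, z forward; pixel columns grow to the right and rows downward; lengths in mm; the calibration is good to about 2 mm. A picture is of the moment at which its call begins: read the wrist's pose just before it. There is no depth.
- job.hand_in(): hands the job in; it is judged then, once.
The state is a dict: "time": time; "joint_pos": joint angles; "qd": joint speeds; "joint_efforts": joint torques, N m; "tool_pos": TCP position; "tcp_rot": TCP orientation; "ft_force": force on the tool from outside, world axes, zero at the start; "wrist_torque": the same for the moment, N m; "finger_gap": finger opening in mm; "grip_force": force on a finger pad.
Only numpy, scipy, OpenCV 4.12 (cv2) and the standard library are available. Lean on these libraries where they do the work, as an engineer would, in place of code of your own. Each camera call takes 0.05 s, during which the arm holds its last target. There are 200 camera calls.

## Task

Set the small lidded culture dish upright and centred on top of the narrow raised post, putting it down rather than letting it drop, and let go of it. Then slide the hexagonal lamp carriage along the bent rail, round both bends, right up against the stop at the rail's end beside the post, and let go. Leave the other dishes, the flask, the beaker and the tube rack where they are.

Things in the scene. Friction and masses are not known exactly. Their poses are not given: they have to be found in the camera images.
- dish: the small lidded culture dish (clear, pinkish inside): an upright cylinder 50 mm across and 25 mm high, about 60 g, standing loose on the table; the only small one. Origin: centre of its underside; z up
- dish_center (a point): centre of the small culture dish, 12.5 mm above its underside
- pedestal_top (a point): centre of the top face of the inspection post: a fixed mushroom-shaped post, flat round black top 28 mm across and 6 mm thick, 80 mm above the table, on a 14 mm stem with a round foot 64 mm across and 10 mm high. The dish overhangs it by 11 mm all round
- carriage: the lamp carriage: a loose hexagonal aluminium ring captive on the rail, about 140 g, 51 mm high (a corner up), 24 mm long along the rod; its own +y and -y sides are upright flats 44 mm apart and 25 mm high. Origin: centre of its hole; own x along the rod towards the stop, z up. Below it hangs a black lamp head, 26 mm thick, 40 mm long along own y, down to 56 mm below the centre
- carriage_center (a point): centre of the carriage's ring (= its body origin). The hexagonal hole is 24 mm across flats around a 10 mm rod: it slides freely and hangs with its centre 8 mm below the rod axis; lifted by 8 mm, the hole is centred on the rod
- rail: the bent rail: a fixed level steel rod 10 mm thick, axis 150 mm above the table, an upright leg at either end. Origin on the table; z up. In own x, y (mm) its straight centre lines run from the parking end (75, 122) to (75, 10), to (0, -65), to the stop (-112, -65), joined by two 45 degree bends of 50 mm centre-line radius, clockwise seen from above
- rail_start (a point): point on the rod axis at the inner face of the disc (32 mm across, 8 mm thick) at the parking end; axes as rail. The carriage starts on the first straight, between here and rail_bend1; the leg is 18 mm beyond
- rail_bend1 (a point): point on the rod axis where the first bend begins, at rail's own (75, 30.7) mm; axes as rail
- rail_bend2 (a point): point on the rod axis where the second bend begins, at rail's own (14.6, -50.4) mm; axes as rail
- rail_stop (a point): the stop: point on the rod axis at the face (towards rail's +x) of the stop disc, 32 mm across, 8 mm thick, at the end of the last straight; a carriage against it has its centre 12 mm from here along rail's +x; the leg is 18 mm beyond; axes as rail. The post stands on the -y side of the last straight
- plate_a: a wide flat lidded culture dish, 90 mm across, 15 mm high; bystander. Origin: centre of its underside
- plate_b: a second wide flat culture dish like plate_a; bystander. Origin: centre of its underside
- flask: small conical glass flask, 68 mm across at the foot, 102 mm high; bystander standing on the robot's side of the rail. Origin: centre of its underside
- beaker: glass beaker, 68 mm across, 90 mm high; bystander. Origin: centre of its underside
- tube_rack: white rack of four capped tubes, 50 x 150 mm (own x, y), 104 mm high; bystander on the far side of the pedestal. Origin: centre of its underside
There are look-alikes about, which are no part of the job. What is shaped like the dish but green is not meant.

How it is judged (in metres and radians):
On the way, in this order (a step that is already met when the one before it is completed fails the run):
1. the small dish stands upright, centred and released on the post (horizontal distance between dish_center and pedestal_top below 0.009 m and z of dish_center in the frame of pedestal_top between 0.008 and 0.017 m and angle between dish_center's own z axis and vertical below 0.1 rad and contact force between dish and the fingers below 0.05 N and linear speed of dish below 0.03 m/s), for 0.2 s.
2. the lamp carriage is against the stop (x of carriage_center in the frame of rail_stop below 0.018 m and distance between carriage_center and rail_stop below 0.03 m and linear speed of carriage below 0.03 m/s), for 0.2 s.
At the end, for the whole second after the job is handed in: The small dish stands on the post, released and at rest, its centre within 9 mm of the post's axis and its tilt under 0.1 rad; the lamp carriage is released and at rest against the stop, within 6 mm (carriage centre under 18 mm from the stop's face along the last straight) (all of step 1 and all of step 2 and contact force between carriage and the fingers below 0.05 N); the robot touches nothing.
It fails at once if the dish is dropped: it falls freely by more than about 20 mm (contact force between dish and the arm below 0.01 N and contact force between dish and the fingers below 0.01 N and linear speed of dish above 0.6 m/s).
It fails at once if the flask, the beaker, the tube rack or another dish is moved by more than 25 mm (distance of any of plate_a, plate_b, flask, beaker, tube_rack from where it was at the start of the episode above 0.025 m).
It also fails if it takes over 64 s, if anything falls off the work surface, if the arm or the gripper's body presses on something with over 40 N, if the wrist force passes 120 N, or if a joint passes its speed limit or range.

## Working session

There is one attempt and no reset: what is moved stays moved. The work goes in short steps, Python scripts to look and compute and a tool call to move; the robot and the scene stay as the last step left them, time stands still between calls to the robot, and variables do not carry over. Pictures are saved under pics/ and viewed, at most 10 in all, crops included, and the job is handed in when it is done.

Besides the shell and the picture viewer there is one more tool, called after "Emit:" by a JSON object that holds its "api" and its "payload", one argument or row to a line. play_rows: Moves the arm, as the interface text tells. Its arguments: {"type":"object","properties":{"motion":{"type":"array","items":{"type":"array","items":{"type":"array","items":{"type":"number"}}}},"jaw":{"type":"number"},"squeeze":{"type":"number"}},"required":["motion"]}

```bash
ls; mkdir -p pics
cat > h.py <<'E'
from bench import sensors, optics, job, r
import numpy as np, cv2, pickle
def shot(n,f=None):
    s=sensors.sense(); d=optics.snapshot(n); d['state']=s
    if f:
        cv2.imwrite(f'pics/{f}.png',d['pixels'][:,:,::-1]); pickle.dump(d,open(f'pics/{f}.pkl','wb'))
    return d
E
python3 - <<'E'
from h import *
for n in('scene','top'):
    d=shot(n,n+'0'); print(n,d['mtx'].tolist(),np.round(d['R'],3).tolist(),np.round(d['t'],1).tolist())
print(sensors.sense())
E
```

```text
pics
scene [[391.08274193688123, 0.0, 281.36221543882493], [0.0, 391.08274193688123, 204.52457792898863], [0.0, 0.0, 1.0]] [[0.026, 1.0, 0.003], [0.642, -0.015, -0.766], [-0.766, 0.022, -0.642]] [68.2, -296.3, 1467.6]
top [[418.0766803597937, 0.0, 282.0717468201993], [0.0, 418.0766803597937, 212.09700412875867], [0.0, 0.0, 1.0]] [[-0.007, -0.999, -0.036], [-0.992, 0.011, -0.123], [0.124, 0.035, -0.992]] [-67.1, 585.7, 1125.5]
{'time': 0.1, 'joint_pos': array([ 6.85022849e+01,  7.51180669e+00,  8.53240026e+01, -7.51541095e-04,
        8.72609166e+01, -4.89340479e+00]), 'qd': array([ 0.02810746, -0.12330844, -0.16124623, -0.05735426, -0.02737883,
        0.03495141]), 'joint_efforts': array([ 3.50541968e-04, -5.70950496e+01, -5.01942623e+01, -2.82175597e-04,
        8.13616585e-03,  4.67759514e-05]), 'tool_pos': array([171.23741389, 574.46153745, 193.82945574]), 'tcp_rot': array([-1.79903563e+02, -7.50304012e-03,  1.63395720e+02]), 'ft_force': array([-0.46789565,  0.02039345,  0.14254901]), 'wrist_torque': array([ 0.00881746,  0.0231628 , -0.0117954 ]), 'grip_force': 0.0, 'finger_gap': 85.33440220107765}
```

View pics/scene0.png

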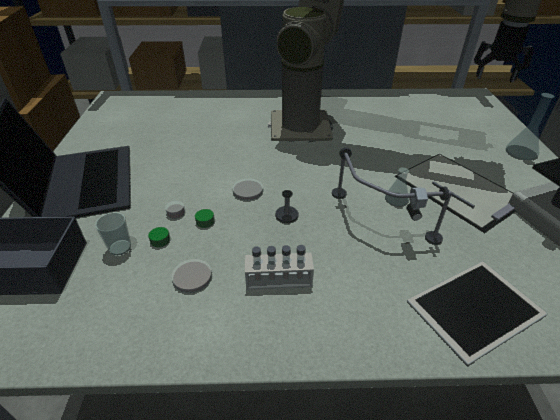

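View pics/top0.png

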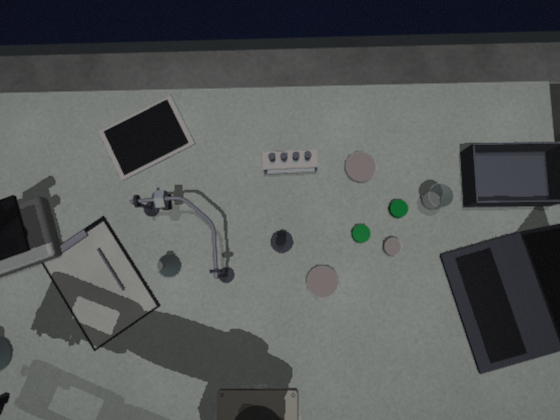

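The scene view shows the small dish at (175,209), the post top at (287,193) and the rail from (345,153) to (445,190). In the top view the dish is at (392,246), the post at (282,240), and the rail runs from (137,201) to the stop at (215,271).

```bash
cat >> h.py <<'E'
def ray(d,uv,z):
    R,t=np.array(d['R']),np.array(d['t']); K=d['mtx']
    v=R.T@np.linalg.inv(K)@np.array([*uv,1.]); c=-R.T@t
    return c+v*(z-c[2])/v[2]
def proj(d,X):
    p=(np.array(d['R'])@np.atleast_2d(X).T).T+d['t']; p=p@np.array(d['mtx']).T
    return p[:,:2]/p[:,2:]
E
python3 - <<'E'
from h import *
T=pickle.load(open('pics/top0.pkl','rb'));S=pickle.load(open('pics/scene0.pkl','rb'))
print('dish',ray(T,(392,246),20),ray(S,(175,207),25))
print('post',ray(T,(282,238),80),ray(S,(287,193),80))
for n,uT,uS in(('start',(137,201),(445,190)),('stop',(215,271),(345,153))):
    print(n,ray(T,uT,150),ray(S,uS,150))
for n,z,u in (('plateb',15,(322,280)),('platea',15,(360,166)),('rack',100,(290,156)),('beaker',0,(433,195)),('flask',0,(170,265)),('green',25,(361,233)),('green2',25,(398,208))):print(n,ray(T,u,z))
a=T['pixels'][180:290,120:310,::-1]; cv2.imwrite('pics/c1.png',cv2.convertScaleAbs(cv2.resize(a,None,fx=4.2,fy=4.2,interpolation=2),alpha=1.6))
E
```

```text
dish [ 489.33200075 -374.56819789   20.        ] [ 493.07211531 -371.22432433   25.        ]
post [510.40212203 -73.23632805  80.        ] [508.24494416 -67.0457789   80.        ]
start [603.29882982 291.98913365 150.        ] [594.078294   301.96534211 150.        ]
stop [426.04063427  90.40709065 150.        ] [428.0445093   90.26424618 150.        ]
plateb [ 397.57231272 -180.57960844   15.        ]
platea [ 717.23101361 -294.31544941   15.        ]
rack [727.23903992 -96.73504005 100.        ]
beaker [ 633.5514666  -500.05098851    0.        ]
flask [441.49388251 248.73880123   0.        ]
green [ 525.67599969 -289.89231317   25.        ]
green2 [ 594.19599256 -394.05863086   25.        ]
```

View pics/c1.png

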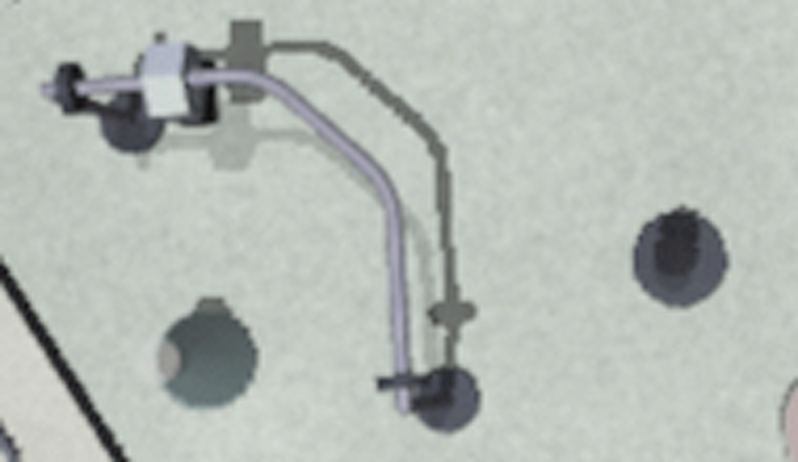

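```bash
cat >> h.py <<'E'
def railpts():
    a=np.deg2rad; o=[]
    for y in np.arange(122,30.7,-2):o.append((75,y))
    for t in np.arange(0,45,3):o.append((25+50*np.cos(a(t)),30.7-50*np.sin(a(t))))
    b=np.array(o[-1]);e=np.array((14.6,-50.4))
    for s in np.linspace(0.05,1,20):o.append(b+s*(e-b))
    # second bend centre (-20.7,-15)
    for t in np.arange(45,90.1,3):o.append((-20.7+50*np.cos(a(t)),-15-50*np.sin(a(t))))
    for x in np.arange(-22,-112.1,-2):o.append((x,-65))
    return np.array(o)
def railw(p,pts):
    c,s=np.cos(p[2]),np.sin(p[2])
    q=np.atleast_2d(np.array(pts,float)); return np.c_[p[0]+c*q[:,0]-s*q[:,1],p[1]+s*q[:,0]+c*q[:,1],np.full(len(q),150.)]
E
python3 - <<'E'
from h import *
from scipy.optimize import least_squares
T=pickle.load(open('pics/top0.pkl','rb'));S=pickle.load(open('pics/scene0.pkl','rb'))
f=lambda L:(np.array(L)+.5)/4.2-.5+[120,180]
cl=f([(110,88),(135,86),(205,76),(240,76),(300,113),(345,152),(380,190),(396,260),(400,330)])
st=f([(70,88),(402,383)])  # disc centres
RP=railpts()
def res(p,full=False):
    P=proj(T,railw(p,RP)); D=cl[:,None]-P[None]; i=(D**2).sum(-1).argmin(1)
    r=[np.linalg.norm(D[k,i[k]]) for k in range(len(cl))]
    e=(proj(T,railw(p,[(75,126),(-116,-65)]))-st).ravel()
    return np.r_[r,e*0.7]
best=None
for y0 in np.arange(-3,3.2,.5):
    s=least_squares(res,[520,190,y0],x_scale=[50,50,.5])
    if best is None or s.cost<best.cost:best=s
p=best.x; print(p,np.rad2deg(p[2]),np.round(res(p),2))
K={'start':(75,122),'c1':(75,10),'b1':(75,30.7),'c2':(0,-65),'b2':(14.6,-50.4),'stop':(-112,-65)}
for k,v in K.items(): w=railw(p,[v]);print(k,w.round(1),'scene px',proj(S,w).round(1))
print('carriage',ray(T,f([(165,78)])[0],150), ray(T,f([(678,243)])[0],80),'foot',ray(T,f([(680,262)])[0],5))
np.save('rail.npy',p)
E
```

```text
[5.37454494e+02 1.63769947e+02 7.82942197e-02] 4.485928351347184 [ 0.11  0.36  0.7   0.4   0.48  0.53  0.65  0.57  0.52 -0.4   0.56 -0.09
 -0.11]
start [[602.7 291.3 150. ]] scene px [[441.7 192.3]]
c1 [[611.4 179.6 150. ]] scene px [[395.3 195.3]]
b1 [[609.8 200.2 150. ]] scene px [[404.  194.8]]
c2 [[542.5  99.  150. ]] scene px [[355.6 178.3]]
b2 [[556.  114.7 150. ]] scene px [[363.  181.4]]
stop [[430.9  90.2 150. ]] scene px [[345.1 153.6]]
carriage [609.8191135  235.96512309 150.        ] [511.81179127 -70.72251991  80.        ] foot [503.78969399 -69.15963398   5.        ]
```

```bash
cat >> h.py <<'E'
from scipy.spatial.transform import Rotation as Ro
def pose():
    s=sensors.sense(); return np.array(s['tool_pos']),Ro.from_euler('xyz',s['tcp_rot'],degrees=True)
def plan(wps,n,start=None,gap=5):
    """wps: list of (x,y,z,yaw) tool down; n rows each; chained per-call rows printed"""
    p0,R0=pose() if start is None else (np.array(start[:3],float),Ro.from_euler('xyz',[180,0,start[3]],degrees=True))
    poses=[];p,R=p0,R0
    for w,k in zip(wps,n):
        q=np.array(w[:3],float);Q=Ro.from_euler('xyz',[180,0,w[3]],degrees=True);dv=(R.inv()*Q).as_rotvec()
        for i in range(1,k+1):poses.append((p+(q-p)*i/k,R*Ro.from_rotvec(dv*i/k)))
        p,R=q,Q
    b,B=p0,R0
    for c in range(0,len(poses),gap):
        rows=[]
        for q,Q in poses[c:c+gap]:
            rows.append([round(float(v),2)+0. for v in B.inv().apply(q-b)/10]+[round(float(v),1)+0. for v in (B.inv()*Q).as_rotvec(degrees=True)])
        print('[['+','.join(str(x).replace(' ','') for x in rows)+']]'); b,B=poses[min(c+gap,len(poses))-1]
E
python3 - <<'E'
from h import *
w=shot('wrist'); print(np.round(w['T_tool_cam'],3).tolist(),w['mtx'].tolist(), r.pinch_z,[a for a in dir(r) if a[0]!='_'])
plan([(200,530,300,150),(420,-60,320,94.5)],[3,17])
E
```

```text
[[0.001, -0.965, -0.261, 66.485], [1.0, 0.001, -0.0, -0.226], [0.001, -0.261, 0.965, -178.882], [0.0, 0.0, 0.0, 1.0]] [[305.64516730483285, 0.0, 282.6995228852368], [0.0, 305.64516730483285, 209.21281045585687], [0.0, 0.0, 1.0]] 18.700000000000003 ['PlanningError', 'pinch_z']
[[[-1.34,-1.15,-3.53,0.0,0.0,4.5],[-2.68,-2.31,-7.07,-0.1,0.0,8.9],[-4.02,-3.46,-10.6,-0.1,0.0,13.4],[-6.26,-6.42,-10.72,-0.1,0.0,16.7],[-8.49,-9.37,-10.83,-0.1,0.0,19.9]]]
[[[-3.11,-2.02,-0.12,0.0,0.0,3.3],[-6.21,-4.04,-0.24,0.0,0.0,6.5],[-9.32,-6.06,-0.35,0.0,0.0,9.8],[-12.42,-8.07,-0.47,0.0,0.0,13.1],[-15.53,-10.09,-0.59,0.0,0.0,16.3]]]
[[[-3.55,-1.06,-0.12,0.0,0.0,3.3],[-7.1,-2.13,-0.24,0.0,0.0,6.5],[-10.64,-3.19,-0.35,0.0,0.0,9.8],[-14.19,-4.26,-0.47,0.0,0.0,13.1],[-17.74,-5.32,-0.59,0.0,0.0,16.3]]]
[[[-3.7,-0.02,-0.12,0.0,0.0,3.3],[-7.41,-0.05,-0.24,0.0,0.0,6.5],[-11.11,-0.07,-0.35,0.0,0.0,9.8],[-14.82,-0.1,-0.47,0.0,0.0,13.1],[-18.52,-0.12,-0.59,0.0,0.0,16.3]]]
```

Emit:
{"api": "play_rows", "payload": {
  "motion": [
    [[-1.3, -1.2, -3.5, 0, 0, 4.5], [-2.7, -2.3, -7.1, 0, 0, 9], [-4, -3.5, -10.6, 0, 0, 13.4], [-6.3, -6.4, -10.7, 0, 0, 16.7], [-8.5, -9.4, -10.8, 0, 0, 20]]
  ]
}}

```text
time: 0.65
tool_pos: [226.6, 460.3, 304.1]
tcp_rot: [179.9, -0.0, 143.3]
ft_force: [0.3, -0.7, -0.1]
finger_gap: 85.5
grip_force: 0.0
```

Emit:
{"api": "play_rows", "payload": {
  "motion": [
    [[-3.1, -2, -0.1, 0, 0, 3.3], [-6.2, -4, -0.2, 0, 0, 6.5], [-9.3, -6.1, -0.4, 0, 0, 9.8], [-12.4, -8.1, -0.5, 0, 0, 13.1], [-15.5, -10.1, -0.6, 0, 0, 16.3]]
  ]
}}

```text
time: 1.15
tool_pos: [290.3, 285.7, 308.6]
tcp_rot: [-180.0, 0.0, 127.0]
ft_force: [1.1, -0.2, 1.0]
finger_gap: 85.1
grip_force: 0.0
```

Emit:
{"api": "play_rows", "payload": {
  "motion": [
    [[-3.6, -1.1, -0.1, 0, 0, 3.3], [-7.1, -2.1, -0.2, 0, 0, 6.5], [-10.6, -3.2, -0.4, 0, 0, 9.8], [-14.2, -4.3, -0.5, 0, 0, 13.1], [-17.7, -5.3, -0.6, 0, 0, 16.3]]
  ]
}}

```text
time: 1.65
tool_pos: [354.8, 112.5, 314.8]
tcp_rot: [180.0, 0.0, 110.7]
ft_force: [1.0, -0.2, 0.0]
finger_gap: 85.7
grip_force: 0.0
```

Emit:
{"api": "play_rows", "payload": {
  "motion": [
    [[-3.7, 0, -0.1, 0, 0, 3.3], [-7.4, -0.1, -0.2, 0, 0, 6.5], [-11.1, -0.1, -0.4, 0, 0, 9.8], [-14.8, -0.1, -0.5, 0, 0, 13.1], [-18.5, -0.1, -0.6, 0, 0, 16.3]]
  ]
}}

```text
time: 2.15
tool_pos: [419.6, -60.9, 320.7]
tcp_rot: [180.0, -0.0, 94.3]
ft_force: [0.4, 0.4, -0.0]
finger_gap: 85.3
grip_force: 0.0
```

```bash
cat >> h.py <<'E'
def wshot(f):
    p,R=pose(); d=shot('wrist',f); M=np.array(d['T_tool_cam'])
    Rc=R.as_matrix()@M[:3,:3]; c=p+R.apply(M[:3,3])
    d['R']=Rc.T; d['t']=-Rc.T@c; pickle.dump(d,open(f'pics/{f}.pkl','wb')); return d
E
python3 - <<'E'
from h import *
print(sensors.sense()); d=wshot('w1')
print(proj(d,[(510,-70,80),(491,-373,25),(397,-180,15)]))
E
```

```text
{'time': 2.15, 'joint_pos': array([-1.51994966e+01, -2.10768183e+01,  9.85890232e+01,  5.47836415e-03,
        1.02481629e+02, -1.95451068e+01]), 'qd': array([-42.31188304,  27.55413802, -21.46121488,   0.06098179,
        -5.9944475 , -10.46195703]), 'joint_efforts': array([  3.67377475, -35.05201221, -48.32329631,  -0.26280024,
         0.43722443,   0.30266091]), 'tool_pos': array([419.64393426, -60.91599141, 320.72680475]), 'tcp_rot': array([ 1.79992400e+02, -2.97765944e-03,  9.43467947e+01]), 'ft_force': array([ 0.39689487,  0.37222396, -0.02549998]), 'wrist_torque': array([-0.01564701, -0.01778906,  0.00154807]), 'grip_force': 0.0, 'finger_gap': 85.31038006536843}
[[347.06721922 187.26645999]
 [308.75693234 343.52853209]
 [264.11967933 238.8093943 ]]
```

View pics/w1.png

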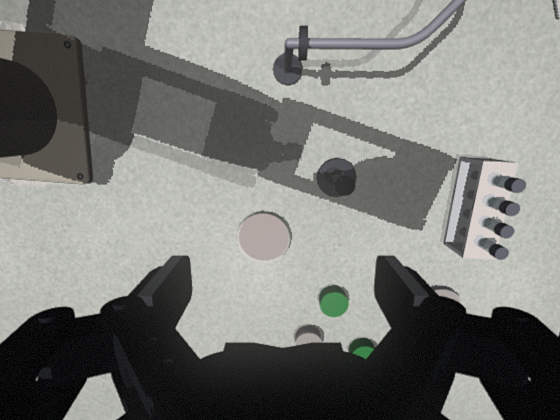

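Wrist view: the post foot is at (336,177), its top near (342,184), the plate at (264,236), the small dish at (309,335), and the rail stop disc at (303,42).

Run:
```python
from h import *
d=pickle.load(open('pics/w1.pkl','rb'));T=pickle.load(open('pics/top0.pkl','rb'))
print('foot',ray(d,(336.5,177.5),8),'top',ray(d,(342,184.5),80),'topcam foot',ray(T,(281.4,242),8),'plate',ray(d,(264.5,236.5),15))
# contour of dark top in wrist
a=cv2.cvtColor(d['pixels'],cv2.COLOR_RGB2GRAY)[150:210,310:370]; b=cv2.resize(cv2.convertScaleAbs(a,alpha=3),None,fx=6,fy=6)
t=T['pixels'][222:262,262:302]; t=cv2.resize(cv2.convertScaleAbs(cv2.cvtColor(t,cv2.COLOR_RGB2GRAY),alpha=3),(360,360))
cv2.imwrite('pics/c2.png',np.hstack([b,t]))
print('stop',proj(d,railw(np.load('rail.npy'),[(-112,-65),(-60,-65),(0,-65)])))
plan([(470,-300,170,94.5),(491,-373,60,94.5)],[6,4],start=None)
```

```text
foot [507.28997028 -68.15102878   8.        ] top [502.45144207 -66.65546556  80.        ] topcam foot [503.63461942 -68.92052175   8.        ] plate [ 397.38626041 -175.82312338   15.        ]
stop [[305.23866615  42.24246431]
 [355.60217324  42.16958848]
 [413.70924268  42.08550774]]
[[[-3.95,0.55,2.51,0.0,0.0,-0.1],[-7.91,1.1,5.02,0.0,0.1,-0.2],[-11.86,1.64,7.54,0.0,0.1,-0.2],[-15.82,2.19,10.05,0.0,0.1,-0.3],[-19.77,2.74,12.56,0.0,0.1,-0.4]]]
[[[-3.96,0.52,2.5,0.0,0.0,-0.1],[-5.82,0.9,5.25,0.0,0.0,-0.1],[-7.68,1.28,8.0,0.0,0.0,-0.1],[-9.54,1.67,10.76,0.0,0.0,-0.1],[-11.4,2.05,13.51,0.0,0.0,-0.1]]]
```

View pics/c2.png

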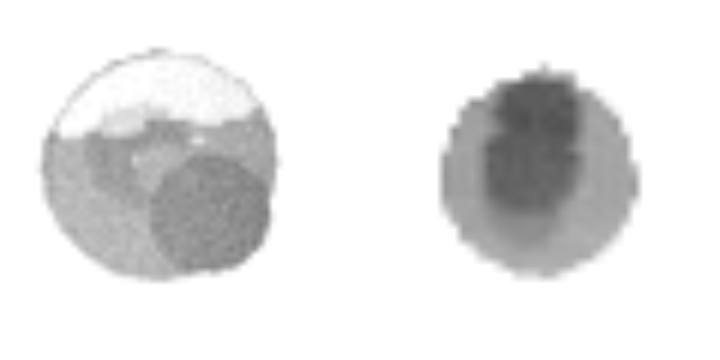

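Run:
```python
from h import *
d=pickle.load(open('pics/w1.pkl','rb'));T=pickle.load(open('pics/top0.pkl','rb'))
print('W foot',ray(d,(336.7,177.3),9),'top',ray(d,(344.6,185),80)); print('T foot',ray(T,(281.6,241.3),9), 'top a',ray(T,(281.3,240.6),80),'top b',ray(T,(281.5,234),80))
print(proj(T,[(506,-69,9),(506,-69,80)]),proj(d,[(506,-69,9),(506,-69,80)]))
```

```text
W foot [507.38261831 -67.65428144   9.        ] top [506.15176664 -67.07897415  80.        ]
T foot [505.54478045 -69.5336937    9.        ] top a [503.54122227 -71.33679495  80.        ] top b [521.01549349 -71.98232426  80.        ]
[[281.4094397  241.13977403]
 [280.4114526  239.67792982]] [[335.74926967 178.05788213]
 [344.3135056  186.34634257]]
```

Emit:
{"api": "play_rows", "payload": {
  "motion": [
    [[-4, 0.5, 2.5, 0, 0, 0], [-7.9, 1.1, 5, 0, 0, 0], [-11.9, 1.6, 7.5, 0, 0, 0], [-15.8, 2.2, 10, 0, 0, 0], [-19.8, 2.7, 12.5, 0, 0, 0]]
  ]
}}

```text
time: 2.7
tool_pos: [461.9, -256.0, 194.6]
tcp_rot: [180.0, -0.0, 94.5]
ft_force: [0.7, -0.7, 0.3]
finger_gap: 85.2
grip_force: 0.0
```

Emit:
{"api": "play_rows", "payload": {
  "motion": [
    [[-4, 0.5, 0.5, 0, 0, 0], [-5.8, 0.9, 0.5, 0, 0, 0], [-7.7, 1.3, 0.5, 0, 0, 0], [-7.7, 1.3, 0.5, 0, 0, 0], [-7.7, 1.3, 0.5, 0, 0, 0]]
  ]
}}

```text
time: 3.2
tool_pos: [480.6, -330.1, 190.2]
tcp_rot: [-180.0, -0.1, 94.5]
ft_force: [-0.6, 0.2, -0.3]
finger_gap: 85.4
grip_force: 0.0
```

Run:
```python
from h import *
s=sensors.sense();print(s['tool_pos'],s['tcp_rot']); d=wshot('w2')
print(proj(d,[(491,-373,25),(525,-290,25)]))
```

```text
[ 480.59129424 -330.08795118  190.23280742] [-1.79957421e+02 -5.97438970e-02  9.44622498e+01]
[[289.14705292 222.70614324]
 [325.89893539 154.02252403]]
```

View pics/w2.png

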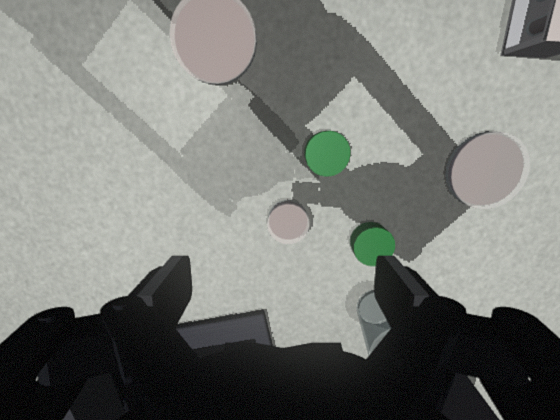

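Wrist view: the pink dish top is at (289,220), green dishes are at (328,153) and (374,245), and the finger corridor along world x is clear.

Run:
```python
from h import *
d=pickle.load(open('pics/w2.pkl','rb'))
p=d['pixels'][190:250,255:325].astype(int)
m=((p[...,0]-p[...,1]>8)).astype(np.uint8); n,l,s,c=cv2.connectedComponentsWithStats(m); k=s[1:,4].argmax()+1; print(s[k],c[k]+[255,190])
for uv in (c[k]+[255,190],(288.7,220)): print(ray(d,uv,25))
X=ray(d,c[k]+[255,190],24)
plan([(X[0],X[1],60,94.5),(X[0],X[1],5,94.5)],[5,4])
```

```text
[  14   14   38   35 1031] [287.63724539 221.0756547 ]
[ 489.05643787 -371.13325786   25.        ]
[ 490.1939092  -369.71357255   25.        ]
[[[-0.85,0.1,2.61,0.0,0.0,0.0],[-1.7,0.21,5.22,0.0,0.0,0.0],[-2.54,0.31,7.82,0.0,0.0,0.0],[-3.39,0.41,10.43,0.0,0.0,0.0],[-4.24,0.52,13.04,0.0,0.0,0.0]]]
[[[0.0,0.0,1.38,0.0,0.0,0.0],[0.0,0.0,2.75,0.0,0.0,0.0],[0.0,0.0,4.12,0.0,0.0,0.0],[0.0,0.0,5.5,0.0,0.0,0.0]]]
```

Emit:
{"api": "play_rows", "payload": {
  "motion": [
    [[-0.8, 0.1, 2.6, 0, 0, 0], [-1.7, 0.3, 5.2, 0, 0, 0], [-2.5, 0.4, 7.8, 0, 0, 0], [-3.4, 0.5, 10.4, 0, 0, 0], [-4.2, 0.6, 13, 0, 0, 0]]
  ]
}}

```text
time: 3.75
tool_pos: [490.4, -370.9, 60.2]
tcp_rot: [180.0, 0.0, 94.6]
ft_force: [0.4, -0.1, -1.0]
finger_gap: 85.8
grip_force: 0.0
```

Emit:
{"api": "play_rows", "payload": {
  "motion": [
    [[0, 0, 2, 0, 0, 0], [0, 0, 4, 0, 0, 0], [0, 0, 5.2, 0, 0, 0], [0, 0, 5.6, 0, 0, 0], [0, 0, 5.6, 0, 0, 0]]
  ]
}}

```text
time: 4.25
tool_pos: [490.1, -371.2, 4.8]
tcp_rot: [-180.0, -0.0, 94.5]
ft_force: [0.5, -0.7, 0.6]
finger_gap: 85.2
grip_force: 0.0
```

Emit:
{"api": "play_rows", "payload": {
  "motion": [
    [[0, 0, 0, 0, 0, 0], [0, 0, 0, 0, 0, 0], [0, 0, 0, 0, 0, 0], [0, 0, 0, 0, 0, 0], [0, 0, 0, 0, 0, 0]]
  ],
  "jaw": 0.3,
  "squeeze": 25
}}

```text
time: 4.75
tool_pos: [490.3, -371.9, 5.1]
tcp_rot: [180.0, 0.0, 94.5]
ft_force: [-0.0, -0.6, 0.2]
finger_gap: 25.4
grip_force: 0.0
```

Emit:
{"api": "play_rows", "payload": {
  "motion": [
    [[0, 0, 0, 0, 0, 0], [0, 0, 0, 0, 0, 0], [0, 0, 0, 0, 0, 0], [0, 0, 0, 0, 0, 0], [0, 0, 0, 0, 0, 0]]
  ]
}}

```text
time: 5.25
tool_pos: [490.2, -371.8, 4.8]
tcp_rot: [180.0, 0.0, 94.5]
ft_force: [-0.1, 0.5, 0.2]
finger_gap: 25.8
grip_force: 0.0
```

Run:
```python
from h import *
d=wshot('w3');t=shot('top','top3')
a=cv2.resize(t['pixels'][200:290,340:450,::-1],(560,458),interpolation=2); cv2.imwrite('pics/c3.png',np.vstack([d['pixels'][150:350,:,::-1],a[:400]]))
```

```text
(no output)
```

View pics/c3.png

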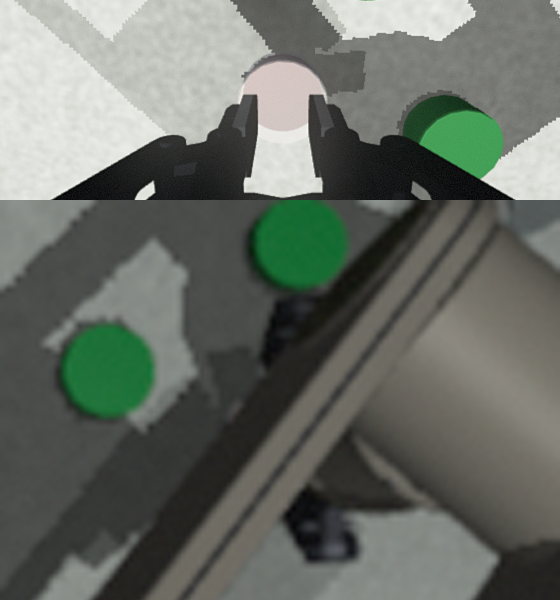

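The dish top is at about (285,245) full-frame, forward of the finger pads. It was not gripped.

Run:
```python
from h import *
d=pickle.load(open('pics/w3.pkl','rb'))
for n in('w2','w3'):
  d=pickle.load(open(f'pics/{n}.pkl','rb')); p=d['pixels'][:300].astype(int)
  m=((p[...,0]-p[...,1]>8)&(p.min(-1)>60)).astype(np.uint8); N,l,s,c=cv2.connectedComponentsWithStats(m)
  for k in range(1,N):
    if s[k,4]>500: 
        cn=cv2.findContours((l==k).astype(np.uint8),0,1)[0][0]; e=cv2.fitEllipse(cn); print(n,s[k],c[k],e, ray(d,c[k],25))
print(proj(d,[(490,-371,5),(490,-371,25),(490,-346,25),(465,-371,25),(490,-396,25)]))
```

```text
w2 [ 174    0   80   82 5314] [213.89574708  38.56059466] ((213.88319396972656, 38.48963165283203), (78.10554504394531, 85.09476470947266), 154.82550048828125) [ 398.46534943 -184.03631036   25.        ]
w2 [ 452  135   50   64 1087] [473.98620055 164.63661454] ((473.8978271484375, 165.11241149902344), (33.92022705078125, 64.03658294677734), 31.662185668945312) [ 691.98690456 -288.59983211   25.        ]
w2 [ 269  204   38   35 1031] [287.63724539 221.0756547 ] ((287.6865539550781, 221.10398864746094), (33.84129333496094, 37.10557556152344), 88.06193542480469) [ 489.05643787 -371.13325786   25.        ]
w3 [ 244  210   78   71 3788] [282.29646251 243.71198522] ((282.26568603515625, 243.82601928710938), (69.37773132324219, 70.81639862060547), 175.05337524414062) [ 489.13047738 -368.75806328   25.        ]
[[283.43388322 235.24674163]
 [283.53511965 247.58434892]
 [287.27502093 204.18193012]
 [238.63409685 244.25830831]
 [280.07078596 287.78874222]]
```

Emit:
{"api": "play_rows", "payload": {
  "motion": [
    [[0.2, 0, 0, 0, 0, 0], [0.2, 0, 0, 0, 0, 0], [0.2, 0, 0, 0, 0, 0], [0.2, 0, 0, 0, 0, 0], [0.2, 0, 0.2, 0, 0, 0]]
  ],
  "jaw": 0.75
}}

```text
time: 5.85
tool_pos: [490.2, -370.0, 3.1]
tcp_rot: [180.0, 0.0, 94.5]
ft_force: [0.3, 0.8, 0.2]
finger_gap: 64.3
grip_force: 0.0
```

Emit:
{"api": "play_rows", "payload": {
  "motion": [
    [[0, 0, 0, 0, 0, 0], [0, 0, 0, 0, 0, 0], [0, 0, 0.1, 0, 0, 0], [0, 0, 0.2, 0, 0, 0], [0, 0, 0.2, 0, 0, 0]]
  ]
}}

```text
time: 6.35
tool_pos: [489.9, -369.6, 0.6]
tcp_rot: [-180.0, -0.0, 94.5]
ft_force: [-0.2, 0.6, 0.6]
finger_gap: 64.1
grip_force: 0.0
```

Run:
```python
from h import *
d=wshot('w4'); M=np.linalg.inv(np.array(d['T_tool_cam']))
for x,z in((11,0),(11,-10),(11,-20),(11,-30),(11,-40)):
    q=M@[x,31.9,z,1]; u=np.array(d['mtx'])@q[:3]; print(x,z,(u/u[2])[:2].round(1),round(q[2]))
cv2.imwrite('pics/c4.png',cv2.convertScaleAbs(d['pixels'][150:400,100:460,::-1],alpha=2.5))
```

```text
11 0 [335.8 219.4] 187
11 -10 [338.7 224.4] 177
11 -20 [341.9 230.1] 168
11 -30 [345.5 236.4] 158
11 -40 [349.6 243.6] 148
```

View pics/c4.png

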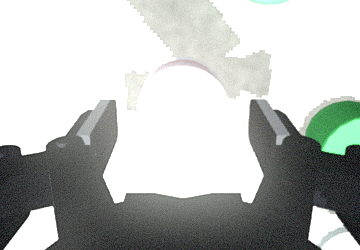

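The near finger tips appear at about (351,250), well behind the stated TCP depth, so the pads are still above the dish lid. I'll lower by feel.

Emit:
{"api": "play_rows", "payload": {
  "motion": [
    [[0, 0, 0.2, 0, 0, 0], [0, 0, 0.4, 0, 0, 0], [0, 0, 0.6, 0, 0, 0], [0, 0, 0.7, 0, 0, 0], [0, 0, 0.8, 0, 0, 0]]
  ]
}}

```text
time: 6.9
tool_pos: [489.9, -369.7, -7.4]
tcp_rot: [-180.0, -0.0, 94.5]
ft_force: [0.5, -0.6, -0.0]
finger_gap: 63.9
grip_force: 0.0
```

Emit:
{"api": "play_rows", "payload": {
  "motion": [
    [[0, 0, 0, 0, 0, 0], [0, 0, 0, 0, 0, 0], [0, 0, 0, 0, 0, 0], [0, 0, 0, 0, 0, 0], [0, 0, 0, 0, 0, 0]]
  ],
  "jaw": 0.5
}}

```text
time: 7.4
tool_pos: [490.0, -369.8, -7.1]
tcp_rot: [180.0, 0.0, 94.5]
ft_force: [0.5, -0.1, -0.1]
finger_gap: 42.7
grip_force: 0.0
```

Emit:
{"api": "play_rows", "payload": {
  "motion": [
    [[0, 0, 0, 0, 0, 0], [0, 0, 0, 0, 0, 0], [0, 0, 0, 0, 0, 0], [0, 0, 0.2, 0, 0, 0], [0, 0, 0.4, 0, 0, 0]]
  ],
  "jaw": 0.8
}}

```text
time: 7.9
tool_pos: [490.0, -369.8, -11.3]
tcp_rot: [180.0, 0.0, 94.5]
ft_force: [-0.1, 0.2, -0.6]
finger_gap: 68.4
grip_force: 0.0
```

Emit:
{"api": "play_rows", "payload": {
  "motion": [
    [[0, 0, 0.2, 0, 0, 0], [0, 0, 0.4, 0, 0, 0], [0, 0, 0.6, 0, 0, 0], [0, 0, 0.8, 0, 0, 0], [0, 0, 0.8, 0, 0, 0]]
  ]
}}

```text
time: 8.4
tool_pos: [489.8, -369.6, -19.6]
tcp_rot: [-180.0, -0.0, 94.5]
ft_force: [-0.0, -0.1, -0.2]
finger_gap: 68.4
grip_force: 0.0
```

Emit:
{"api": "play_rows", "payload": {
  "motion": [
    [[0, 0, 0.2, 0, 0, 0], [0, 0, 0.4, 0, 0, 0], [0, 0, 0.6, 0, 0, 0], [0, 0, 0.7, 0, 0, 0], [0, 0, 0.7, 0, 0, 0]]
  ]
}}

```text
time: 8.9
tool_pos: [489.9, -369.6, -26.5]
tcp_rot: [-180.0, -0.0, 94.5]
ft_force: [0.3, -0.2, -0.4]
finger_gap: 68.3
grip_force: 0.0
```

Emit:
{"api": "play_rows", "payload": {
  "motion": [
    [[0, 0, 0, 0, 0, 0], [0, 0, 0, 0, 0, 0], [0, 0, 0, 0, 0, 0], [0, 0, 0, 0, 0, 0], [0, 0, 0, 0, 0, 0]]
  ],
  "jaw": 0.5
}}

```text
time: 9.4
tool_pos: [490.2, -370.0, -25.9]
tcp_rot: [180.0, 0.0, 94.5]
ft_force: [-0.9, 0.3, 2.2]
finger_gap: 48.8
grip_force: 26.0
```

Gripped: 48.8 mm gap, 26 N. Lifting and carrying to the post.

Emit:
{"api": "play_rows", "payload": {
  "motion": [
    [[0, 0, -0.5, 0, 0, 0], [0, 0, -1.5, 0, 0, 0], [0, 0, -3.5, 0, 0, 0], [0, 0, -6, 0, 0, 0], [0, 0, -8.5, 0, 0, 0]]
  ]
}}

```text
time: 9.9
tool_pos: [489.8, -369.6, 60.1]
tcp_rot: [-180.0, -0.0, 94.5]
ft_force: [-0.4, 0.3, -0.2]
finger_gap: 48.8
grip_force: 26.0
```

Emit:
{"api": "play_rows", "payload": {
  "motion": [
    [[1.5, 0.2, -1.5, 0, 0, 0], [4.5, 0.6, -3, 0, 0, 0], [8, 1.1, -4, 0, 0, 0], [11.5, 1.6, -4, 0, 0, 0], [15, 2, -4, 0, 0, 0]]
  ]
}}

```text
time: 10.4
tool_pos: [498.7, -217.7, 100.3]
tcp_rot: [179.9, 0.1, 94.5]
ft_force: [0.7, 0.8, -0.3]
finger_gap: 48.8
grip_force: 26.0
```

Emit:
{"api": "play_rows", "payload": {
  "motion": [
    [[3.5, 0.5, 0, 0, 0, 0], [7, 0.9, 0, 0, 0, 0], [9.5, 1.2, 0, 0, 0, 0], [10, 1.3, 0, 0, 0, 0], [10, 1.3, 0, 0, 0, 0]]
  ]
}}

```text
time: 10.9
tool_pos: [503.6, -117.5, 99.5]
tcp_rot: [180.0, 0.0, 94.6]
ft_force: [-0.1, -0.8, -0.5]
finger_gap: 48.6
grip_force: 26.0
```

Run:
```python
from h import *
s=sensors.sense();print(s['tool_pos'],s['tcp_rot'],s['grip_force'],s['finger_gap']); d=wshot('w5')
X=s['tool_pos']; zt=X[2]+26+25
p=d['pixels'][:320].astype(int)
m=((p[...,0]-p[...,1]>8)&(p.min(-1)>60)).astype(np.uint8); N,l,st,c=cv2.connectedComponentsWithStats(m)
for k in range(1,N):
    if st[k,4]>500:
        e=cv2.fitEllipse(cv2.findContours((l==k).astype(np.uint8),0,1)[0][0]); print(st[k],c[k],e, ray(d,e[0],zt), ray(d,e[0],15))
print('tcp proj at dish top',proj(d,[(X[0],X[1],zt)]),'post',proj(d,[(506,-68.5,80),(506,-68.5,9)]))
plan([(506,-68.5,X[2],94.5)],[2])
a=cv2.convertScaleAbs(d['pixels'][:,:,::-1],alpha=1.3); cv2.imwrite('pics/w5v.png',a)
```

```text
[ 503.60604661 -117.48800733   99.46834309] [1.79958464e+02 3.34392348e-02 9.45966286e+01] 26.02901816368103 48.58034953261365
[ 121  213   88   82 5057] [161.73937117 251.38184694] ((162.00814819335938, 251.64349365234375), (77.41529846191406, 83.27059173583984), 78.130615234375) [ 447.89513887 -110.49044499  150.46834309] [ 395.36414663 -172.64797756   15.        ]
[ 238  232   91   81 5498] [282.4790833  270.67988359] ((282.6968994140625, 271.6501159667969), (78.85218811035156, 90.76145935058594), 89.2506103515625) [ 502.84351559 -115.96280196  150.46834309] [ 508.53782553 -183.91904339   15.        ]
tcp proj at dish top [[284.07968868 274.78357358]] post [[293.47665292 154.28556166]
 [290.58428364 147.0379748 ]]
[[[2.47,0.32,-0.01,0.0,0.0,0.0],[4.95,0.63,-0.01,0.0,0.0,0.0]]]
```

View pics/w5v.png

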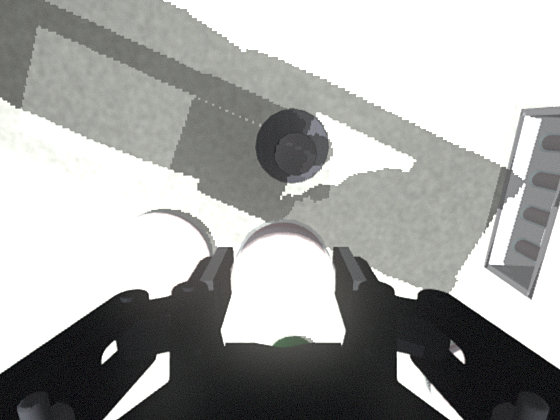

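The post top is at (296,154) and its foot at (292,146), within 2 mm of prediction. The dish is held centred at (283,272).

Emit:
{"api": "play_rows", "payload": {
  "motion": [
    [[2.5, 0.4, 0, 0, 0, 0], [4.7, 0.75, 0, 0, 0, 0], [4.7, 0.75, 1, 0, 0, 0], [4.7, 0.75, 2.5, 0, 0, 0], [4.7, 0.75, 3.5, 0, 0, 0]]
  ]
}}

```text
time: 11.45
tool_pos: [506.2, -71.6, 61.8]
tcp_rot: [-179.9, -0.0, 94.4]
ft_force: [-0.5, 0.6, -1.1]
finger_gap: 48.9
grip_force: 26.0
```

Emit:
{"api": "play_rows", "payload": {
  "motion": [
    [[0, 0, 0.3, 0, 0, 0], [0, 0, 0.6, 0, 0, 0], [0, 0, 0.7, 0, 0, 0], [0, 0, 0.8, 0, 0, 0], [0, 0, 0.8, 0, 0, 0]]
  ]
}}

```text
time: 11.95
tool_pos: [507.4, -70.6, 56.1]
tcp_rot: [180.0, 0.0, 94.5]
ft_force: [-0.0, 0.5, -0.6]
finger_gap: 48.8
grip_force: 26.0
```

Emit:
{"api": "play_rows", "payload": {
  "motion": [
    [[0.1, 0, 0.05, 0, 0, 0], [0.1, 0, 0.1, 0, 0, 0], [0.1, 0, 0.15, 0, 0, 0], [0.1, 0, 0.15, 0, 0, 0], [0.1, 0, 0.15, 0, 0, 0]]
  ]
}}

```text
time: 12.45
tool_pos: [507.0, -69.5, 54.3]
tcp_rot: [-180.0, 0.0, 94.5]
ft_force: [0.1, 0.4, -0.5]
finger_gap: 48.3
grip_force: 26.0
```

Emit:
{"api": "play_rows", "payload": {
  "motion": [
    [[0, 0, 0.05, 0, 0, 0], [0, 0, 0.1, 0, 0, 0], [0, 0, 0.1, 0, 0, 0], [0, 0, 0.1, 0, 0, 0], [0, 0, 0.1, 0, 0, 0]]
  ]
}}

```text
time: 12.95
tool_pos: [507.2, -69.5, 54.0]
tcp_rot: [180.0, 0.0, 94.5]
ft_force: [-3.5, 0.6, 6.4]
finger_gap: 48.5
grip_force: 26.6
```

Contact felt (6 N up). Releasing.

Emit:
{"api": "play_rows", "payload": {
  "motion": [
    [[0, 0, 0, 0, 0, 0], [0, 0, 0, 0, 0, 0], [0, 0, 0, 0, 0, 0], [0, 0, 0, 0, 0, 0], [0, 0, 0, 0, 0, 0]]
  ],
  "jaw": 0.75
}}

```text
time: 13.45
tool_pos: [507.0, -69.5, 53.2]
tcp_rot: [-180.0, -0.0, 94.5]
ft_force: [-0.3, -0.5, 0.1]
finger_gap: 63.9
grip_force: 0.0
```

Emit:
{"api": "play_rows", "payload": {
  "motion": [
    [[0, 0, 0, 0, 0, 0], [0, 0, -1, 0, 0, 0], [0, 0, -3, 0, 0, 0], [0, 0, -6, 0, 0, 0], [0, 0, -10, 0, 0, 0]]
  ],
  "jaw": 0.9
}}

```text
time: 13.95
tool_pos: [505.6, -69.2, 153.3]
tcp_rot: [-179.8, -0.1, 94.5]
ft_force: [0.3, -0.2, -0.2]
finger_gap: 77.0
grip_force: 0.0
```

Emit:
{"api": "play_rows", "payload": {
  "motion": [
    [[-2, -2, -4, 0, 0, 0], [-4, -4, -7, 0, 0, 0], [-6, -6, -9, 0, 0, 0], [-6, -6, -9, 0, 0, 0], [-6, -6, -9, 0, 0, 0]]
  ]
}}

```text
time: 14.45
tool_pos: [452.2, -134.4, 244.4]
tcp_rot: [179.9, 0.0, 94.4]
ft_force: [0.2, 0.1, -0.3]
finger_gap: 76.6
grip_force: 0.0
```

Run:
```python
from h import *
d=wshot('w6');T=shot('top','top6');S=shot('scene','scene6')
print(d['state']['tool_pos'])
print('exp top/foot wrist',proj(d,[(507,-69,105),(507,-69,9)]).round(1),'top',proj(T,[(507,-69,105),(507,-69,9)]).round(1))
for n,i,rg in(('w',d,None),('t',T,None)):
    p=i['pixels'].astype(int); m=((p[...,0]-p[...,1]>8)&(p.min(-1)>60)).astype(np.uint8); N,l,st,c=cv2.connectedComponentsWithStats(m)
    for k in range(1,N):
        if st[k,4]>80: print(n,st[k],c[k].round(1),ray(i,c[k],105).round(1))
a=cv2.resize(d['pixels'][:230,180:440,::-1],None,fx=1.7,fy=1.7)
b=cv2.resize(S['pixels'][165:235,255:320,::-1],(350,391))
cv2.imwrite('pics/c6.png',np.hstack([a,b]))
```

```text
[ 452.23080791 -134.42776988  244.44782359]
exp top/foot wrist [[342.  131.4]
 [328.1 130.2]] top [[280.  238.7]
 [281.4 240.8]]
w [ 485  101   72  127 2348] [516.6 162.5] [691.8 -86.  105. ]
w [ 317  114   45   46 1589] [339.  136.4] [504.6 -74.1 105. ]
w [ 210  175   60   59 2758] [239.3 204.4] [ 406.7 -153.   105. ]
t [346 156  20  20 120] [354.4 165.2] [ 698.4 -265.7  105. ]
t [353 161  21  19 103] [365.2 171.2] [ 682.  -293.3  105. ]
```

View pics/c6.png

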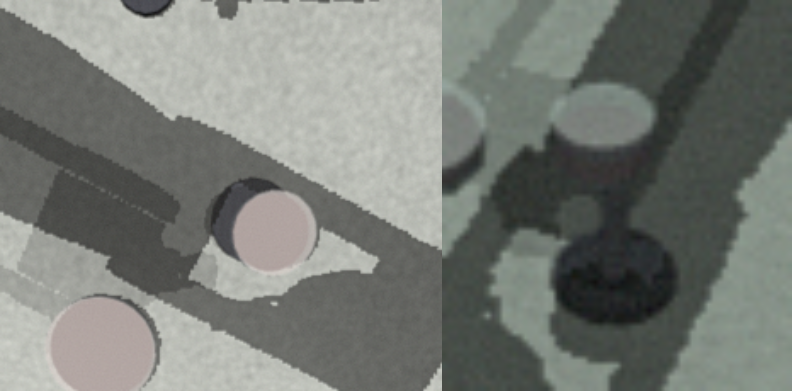

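The dish stands upright on the post: wrist dish centre (339,136), with the foot crescent visible to its upper left. I'll check centring numerically.

Run:
```python
from h import *
from scipy.optimize import least_squares
d=pickle.load(open('pics/w6.pkl','rb'));S=pickle.load(open('pics/scene6.pkl','rb'));T=pickle.load(open('pics/top6.pkl','rb'))
print('scene exp',proj(S,[(507,-69,105),(507,-69,10)]).round(1),'obs dish',(605-442)*65/350+254.6,118*70/391+164.6,'foot',(615-442)*65/350+254.6,275*70/391+164.6)
print('scene dish',ray(S,((605-442)*65/350+254.6,118*70/391+164.6),105),'foot',ray(S,((615-442)*65/350+254.6,275*70/391+164.6),9))
# foot edge in wrist: points on crescent from crop view
g=cv2.cvtColor(d['pixels'],cv2.COLOR_RGB2GRAY).astype(float)
a=np.linspace(0,2*np.pi,72,endpoint=False)
# foot rim: search best centre maximizing gradient on visible arc (image left/up side)
gb=cv2.GaussianBlur(g,(0,0),1)
def score(im,x,y,z,r,sel):
    w=lambda rr:proj(im,np.c_[x+rr*np.cos(a),y+rr*np.sin(a),np.full(72,z)])
    o,i=w(r+3),w(r-3); s=lambda P:cv2.remap(gbm[id(im)],P[:,:1].astype(np.float32),P[:,1:].astype(np.float32),1)[:,0]
    D=s(o)-s(i); return D[sel].mean()
gbm={id(im):cv2.GaussianBlur(cv2.cvtColor(im['pixels'],cv2.COLOR_RGB2GRAY).astype(np.float32),(0,0),.7) for im in(d,T)}
c=a*180/np.pi
def best(im,z,r,sel,sgn=1,ctr=(507,-69)):
    return max((sgn*score(im,x,y,z,r,sel),x,y) for x in np.arange(ctr[0]-12,ctr[0]+12.1,1) for y in np.arange(ctr[1]-12,ctr[1]+12.1,1))
W0=pickle.load(open('pics/w1.pkl','rb'));W5=pickle.load(open('pics/w5.pkl','rb'));T0=pickle.load(open('pics/top0.pkl','rb'))
for im in(W0,W5,T0):gbm[id(im)]=cv2.GaussianBlur(cv2.cvtColor(im['pixels'],cv2.COLOR_RGB2GRAY).astype(np.float32),(0,0),.7)
al=np.ones(72,bool)
print('foot w1',best(W0,10,32,al),'w5',best(W5,10,32,al),'top',best(T0,10,32,al))
print('foot w6 arc',best(d,10,32,(c>60)&(c<215)))
print('dish rim w6',best(d,105,25,al,-1))
```

```text
scene exp [[286.3 185.1]
 [286.  212.8]] obs dish 284.87142857142857 185.72531969309463 foot 286.7285714285714 213.83273657289
scene dish [509.52912646 -72.88252971 105.        ] foot [510.20211539 -67.01765475   9.        ]
foot w1 (np.float32(64.713104), np.float64(506.0), np.float64(-67.0)) w5 (np.float32(84.15508), np.float64(508.0), np.float64(-68.0)) top (np.float32(50.50948), np.float64(506.0), np.float64(-69.0))
foot w6 arc (np.float32(42.723965), np.float64(505.0), np.float64(-68.0))
dish rim w6 (np.float32(47.754406), np.float64(506.0), np.float64(-75.0))
```

```bash
cat > rim.py <<'E'
from h import *
a=np.linspace(0,2*np.pi,72,endpoint=False)
def best(im,z,r,sgn=1,ctr=(507,-70),ch=None,sel=slice(None),span=12):
    p=im['pixels'].astype(np.float32); g=cv2.cvtColor(im['pixels'],cv2.COLOR_RGB2GRAY).astype(np.float32) if ch is None else p[...,0]-p[...,1]
    g=cv2.GaussianBlur(g,(0,0),.7)
    def s(x,y,rr):
        P=proj(im,np.c_[x+rr*np.cos(a),y+rr*np.sin(a),np.full(72,z)]).astype(np.float32); return cv2.remap(g,P[:,:1],P[:,1:],1)[:,0]
    L=sorted(((sgn*(s(x,y,r+3)-s(x,y,r-3))[sel].mean(),x,y) for x in np.arange(ctr[0]-span,ctr[0]+span+.1,1) for y in np.arange(ctr[1]-span,ctr[1]+span+.1,1)),reverse=True)[:12]
    L=np.array(L); return (L.mean(0).round(1),L[0].round(1))
E
python3 - <<'E'
from rim import *
for n in('w6','top6','scene6'):
    im=pickle.load(open(f'pics/{n}.pkl','rb'))
    for r in(25,20): print(n,r,'gray',best(im,105,r,-1),'pink',best(im,103,r,-1,ch=1))
for n in('scene0','top0'):
    im=pickle.load(open(f'pics/{n}.pkl','rb')); print(n,'foot',best(im,10,32,1),'dish0',best(im,25,25,-1,ctr=(490,-371)),best(im,23,20,-1,ctr=(490,-371),ch=1))
im=pickle.load(open('pics/w2.pkl','rb')); print('w2',best(im,25,25,-1,ctr=(490,-371)),best(im,23,20,-1,ctr=(490,-371),ch=1))
E
```

```text
w6 25 gray (array([ 46.5, 506.8, -74.7]), array([ 47.8, 506. , -75. ])) pink (array([ 11. , 506.5, -74.5]), array([ 11.5, 506. , -75. ]))
w6 20 gray (array([ 38.6, 501.6, -71. ]), array([ 40.9, 501. , -71. ])) pink (array([  6.8, 502.5, -77.2]), array([  6.9, 501. , -76. ]))
top6 25 gray (array([  5.9, 498.2, -74. ]), array([  6.2, 496. , -73. ])) pink (array([ 4.000e-01,  5.026e+02, -6.930e+01]), array([ 4.00e-01,  5.19e+02, -5.80e+01]))
top6 20 gray (array([  5.4, 502.4, -68.8]), array([  5.6, 519. , -58. ])) pink (array([ 4.000e-01,  5.051e+02, -7.110e+01]), array([ 4.00e-01,  4.95e+02, -6.60e+01]))
scene6 25 gray (array([ 36.7, 507. , -73.8]), array([ 38.2, 507. , -74. ])) pink (array([  1.7, 518.7, -74.5]), array([  2., 519., -75.]))
scene6 20 gray (array([ 24.7, 508. , -68.5]), array([ 24.9, 507. , -68. ])) pink (array([  1.5, 514.7, -77.3]), array([  1.6, 514. , -77. ]))
scene0 foot (array([ 48.2, 515.8, -68. ]), array([ 49.6, 516. , -68. ])) dish0 (array([  16.8,  488.3, -374.8]), array([  17.6,  488. , -375. ])) (array([   2.3,  496.5, -372.7]), array([   2.4,  496. , -373. ]))
top0 foot (array([ 48.5, 506.3, -68.8]), array([ 50.5, 506. , -69. ])) dish0 (array([  10.4,  488.5, -377.5]), array([  11.4,  489. , -377. ])) (array([   4.5,  485.1, -371.3]), array([   4.6,  484. , -372. ]))
w2 (array([  28.3,  489.7, -375.8]), array([  30.7,  490. , -376. ])) (array([   6.5,  486.9, -369.8]), array([   6.6,  488. , -369. ]))
```

Run:
```python
from h import *
plan([(507,-74.3,240,94.5),(507,-74.3,110,94.5),(507,-74.3,56,94.5)],[3,4,3])
```

```text
[[[1.81,1.99,0.07,0.0,0.0,0.0],[3.62,3.99,0.14,-0.1,0.0,0.0],[5.43,5.98,0.21,-0.1,-0.1,0.0],[5.43,5.99,3.46,-0.1,-0.1,0.0],[5.43,5.99,6.71,-0.1,-0.1,0.0]]]
[[[0.0,0.0,3.25,0.0,0.0,0.0],[0.0,0.0,6.5,0.0,0.0,0.0],[0.0,0.0,8.3,0.0,0.0,0.0],[0.0,0.0,10.1,0.0,0.0,0.0],[0.0,0.0,11.9,0.0,0.0,0.0]]]
```

Emit:
{"api": "play_rows", "payload": {
  "motion": [
    [[1.8, 2, 0, 0, 0, 0], [3.6, 4, 0.1, 0, 0, 0], [5.4, 5.9, 0.2, 0, 0, 0], [5.4, 5.9, 3.5, 0, 0, 0], [5.4, 5.9, 6.7, 0, 0, 0]]
  ]
}}

```text
time: 15.1
tool_pos: [507.3, -73.9, 174.9]
tcp_rot: [-180.0, -0.0, 94.7]
ft_force: [-0.6, -0.6, -0.8]
finger_gap: 76.8
grip_force: 0.0
```

Emit:
{"api": "play_rows", "payload": {
  "motion": [
    [[0, 0, 3.2, 0, 0, 0], [0, 0, 6.5, 0, 0, 0], [0, 0, 9, 0, 0, 0], [0, 0, 11, 0, 0, 0], [0, 0, 11.9, 0, 0, 0]]
  ]
}}

```text
time: 15.6
tool_pos: [504.1, -74.1, 53.6]
tcp_rot: [-179.7, -0.1, 94.6]
ft_force: [0.5, -0.1, 0.6]
finger_gap: 77.1
grip_force: 0.0
```

Emit:
{"api": "play_rows", "payload": {
  "motion": [
    [[0, 0, 0.1, 0, 0, 0], [0, 0, 0.2, 0, 0, 0], [0, 0, 0.2, 0, 0, 0], [0, 0, 0.2, 0, 0, 0], [0, 0, 0.2, 0, 0, 0]]
  ]
}}

```text
time: 16.1
tool_pos: [507.2, -75.7, 56.2]
tcp_rot: [179.9, 0.0, 94.5]
ft_force: [0.2, -0.4, 0.2]
finger_gap: 76.8
grip_force: 0.0
```

Emit:
{"api": "play_rows", "payload": {
  "motion": [
    [[0, 0, 0.1, 0, 0, 0], [0, 0, 0.1, 0, 0, 0], [0, 0, 0.1, 0, 0, 0], [0, 0, 0.1, 0, 0, 0], [0, 0, 0.1, 0, 0, 0]]
  ],
  "jaw": 0.5,
  "squeeze": 20
}}

```text
time: 16.6
tool_pos: [506.6, -75.6, 54.6]
tcp_rot: [180.0, 0.0, 94.5]
ft_force: [-2.3, 0.7, 5.1]
finger_gap: 48.7
grip_force: 20.7
```

Emit:
{"api": "play_rows", "payload": {
  "motion": [
    [[0, 0, -0.2, 0, 0, 0], [0, 0, -0.3, 0, 0, 0], [0.2, 0, -0.3, 0, 0, 0], [0.4, 0.05, -0.3, 0, 0, 0], [0.6, 0.05, -0.3, 0, 0, 0]]
  ]
}}

```text
time: 17.1
tool_pos: [506.4, -69.3, 57.1]
tcp_rot: [-180.0, -0.0, 94.5]
ft_force: [-0.0, -0.3, -0.3]
finger_gap: 48.8
grip_force: 20.8
```

Emit:
{"api": "play_rows", "payload": {
  "motion": [
    [[0, 0, 0, 0, 0, 0], [0, 0, 0.1, 0, 0, 0], [0, 0, 0.15, 0, 0, 0], [0, 0, 0.2, 0, 0, 0], [0, 0, 0.2, 0, 0, 0]]
  ]
}}

```text
time: 17.6
tool_pos: [506.4, -69.6, 55.1]
tcp_rot: [-180.0, -0.0, 94.5]
ft_force: [-0.7, -0.3, -1.0]
finger_gap: 49.0
grip_force: 20.8
```

Emit:
{"api": "play_rows", "payload": {
  "motion": [
    [[0, 0, 0.05, 0, 0, 0], [0, 0, 0.05, 0, 0, 0], [0, 0, 0.1, 0, 0, 0], [0, 0, 0.1, 0, 0, 0], [0, 0, 0.1, 0, 0, 0]]
  ]
}}

```text
time: 18.1
tool_pos: [506.6, -69.6, 54.6]
tcp_rot: [180.0, 0.0, 94.5]
ft_force: [-3.7, 0.2, 5.2]
finger_gap: 48.7
grip_force: 21.2
```

Emit:
{"api": "play_rows", "payload": {
  "motion": [
    [[0, 0, 0, 0, 0, 0], [0, 0, 0, 0, 0, 0], [0, 0, 0, 0, 0, 0], [0, 0, 0, 0, 0, 0], [0, 0, 0, 0, 0, 0]]
  ],
  "jaw": 0.75
}}

```text
time: 18.6
tool_pos: [506.5, -69.5, 54.2]
tcp_rot: [-180.0, -0.0, 94.5]
ft_force: [0.9, 0.4, -0.2]
finger_gap: 64.3
grip_force: 0.0
```

Emit:
{"api": "play_rows", "payload": {
  "motion": [
    [[0, 0, 0, 0, 0, 0], [0, 0, -1, 0, 0, 0], [0, 0, -3, 0, 0, 0], [0, 0, -7, 0, 0, 0], [0, 0, -11, 0, 0, 0]]
  ],
  "jaw": 1
}}

```text
time: 19.1
tool_pos: [505.8, -69.4, 165.6]
tcp_rot: [-179.9, -0.0, 94.5]
ft_force: [0.4, -1.4, 0.3]
finger_gap: 85.5
grip_force: 0.0
```

Emit:
{"api": "play_rows", "payload": {
  "motion": [
    [[-2, -2, -4, 0, 0, 0], [-4, -4, -7, 0, 0, 0], [-6, -6, -9, 0, 0, 0], [-6, -6, -9, 0, 0, 0], [-6, -6, -9, 0, 0, 0]]
  ]
}}

```text
time: 19.6
tool_pos: [451.7, -134.5, 255.5]
tcp_rot: [179.9, 0.0, 94.4]
ft_force: [-0.1, -0.2, -0.1]
finger_gap: 85.5
grip_force: 0.0
```

Run:
```python
from rim import *
d=wshot('w7');S=shot('scene','scene7'); T=shot('top','top7')
print(d['state']['tool_pos'])
for im in(d,S):print(best(im,105,25,-1))
print('foot',best(d,10,32,1,sel=(np.rad2deg(a)>60)&(np.rad2deg(a)<215)))
# carriage & rail in top image: brightness profile
p=np.load('rail.npy'); print('exp carriage',proj(T,railw(p,[(75,60),(75,65),(75,70)])))
plan([(560,60,260,94.5),(609,236,260,94.5)],[4,5])
```

```text
[ 451.70968109 -134.49083525  255.47084517]
(array([ 52.8, 505.5, -68.5]), array([ 55.3, 505. , -68. ]))
(array([ 43.3, 506.3, -67.2]), array([ 44.9, 506. , -67. ]))
foot (array([ 27.1, 505.7, -67.2]), array([ 29.2, 506. , -67. ]))
exp carriage [[161.41956722 199.05051088]
 [159.4697501  199.22704522]
 [157.52038788 199.40353837]]
[[[4.6,3.09,-0.17,0.0,0.0,0.0],[9.2,6.19,-0.34,0.0,0.0,0.0],[13.8,9.28,-0.51,-0.1,0.0,0.0],[18.4,12.37,-0.68,-0.1,-0.1,0.0],[21.84,13.63,-0.68,-0.1,-0.1,0.0]]]
[[[3.43,1.25,0.0,0.0,0.0,0.0],[6.86,2.51,0.0,0.0,0.0,0.0],[10.3,3.76,0.0,0.0,0.0,0.0],[13.73,5.01,0.0,0.0,0.0,0.0]]]
```

The dish is within about 1 mm of the post axis. Next, the rail, viewed from above with the wrist camera.

Emit:
{"api": "play_rows", "payload": {
  "motion": [
    [[4.6, 1.8, -0.2, 0, 0, 0], [9.2, 3.6, -0.5, 0, 0, 0], [13.8, 5.4, -0.8, 0, 0, 0], [18.4, 7.2, -1, 0, 0, 0], [21.2, 8.4, -1.3, 0, 0, 0]]
  ]
}}

```text
time: 20.25
tool_pos: [518.2, 88.1, 265.8]
tcp_rot: [-179.9, -0.1, 94.7]
ft_force: [-0.0, -0.3, 0.0]
finger_gap: 85.1
grip_force: 0.0
```

Emit:
{"api": "play_rows", "payload": {
  "motion": [
    [[1.5, 1.5, 0, 0, 0, 0], [1.5, 1.5, 0, 0, 0, 0], [1.5, 1.5, 0, 0, 0, 0], [1.5, 1.5, 0, 0, 0, 0]]
  ]
}}

```text
time: 20.65
tool_pos: [531.7, 99.7, 266.5]
tcp_rot: [-179.9, 0.0, 94.5]
ft_force: [-0.0, -0.1, -0.3]
finger_gap: 85.3
grip_force: 0.0
```

```bash
cat > fitrail.py <<'E'
from h import *
from scipy.optimize import minimize
RP=railpts(); t=np.gradient(RP,axis=0); t/=np.linalg.norm(t,axis=1)[:,None]; Nn=np.c_[-t[:,1],t[:,0]]
def prof(im,p,o,g):
    P=proj(im,railw(p,RP+o*Nn)).astype(np.float32); return cv2.remap(g,P[:,:1],P[:,1:],1,borderValue=np.nan)[:,0]
def fit(im,p0):
    g=cv2.GaussianBlur(cv2.cvtColor(im['pixels'],cv2.COLOR_RGB2GRAY).astype(np.float32),(0,0),.8)
    def f(q):
        p=p0+q*[1,1,.01]
        ins=sum(prof(im,p,o,g) for o in(-3,0,3))/3; out=np.minimum(prof(im,p,-9,g),prof(im,p,9,g))
        return -np.nanmean(np.clip(out-ins,-30,30))
    b=min((f(np.array([x,y,w])),x,y,w) for x in range(-8,9,2) for y in range(-8,9,2) for w in (-3,-1.5,0,1.5,3))
    s=minimize(f,b[1:],method='Nelder-Mead',options=dict(initial_simplex=[b[1:]]+[tuple(np.array(b[1:])+e) for e in np.eye(3)]))
    return p0+s.x*[1,1,.01],s.fun,f(np.zeros(3))
E
python3 - <<'E'
from fitrail import *
d=wshot('w8'); print(d['state']['tool_pos'],proj(d,railw(np.load('rail.npy'),[(75,122),(75,66),(75,10),(0,-65),(-112,-65)])).round(0).tolist())
p0=np.load('rail.npy')
for n in('w8','top0','w1'):print(n,fit(pickle.load(open(f'pics/{n}.pkl','rb')),p0))
E
```

```text
[531.7495181   99.68023997 266.48093448] [[387.0, -23.0], [381.0, 52.0], [376.0, 118.0], [294.0, 197.0], [181.0, 197.0]]
w8 (array([5.39385141e+02, 1.61364021e+02, 8.55497122e-02]), np.float64(-6.539234161376953), np.float32(5.301676))
top0 (array([5.47411880e+02, 1.63807872e+02, 8.45463534e-02]), np.float64(-6.0819926261901855), np.float32(1.0952011))
w1 (array([5.38196512e+02, 1.63480358e+02, 1.06709507e-01]), np.float64(-29.455148696899414), np.float32(-28.03938))
```

Run:
```python
import fitrail as F
from fitrail import *
p0=np.load('rail.npy')
def fit2(im,p0):
    p=im['pixels'].astype(np.float32); g=cv2.GaussianBlur((p[...,2]-p[...,1])/(p.sum(-1)+30)*300,(0,0),.8)
    def f(q):
        P=p0+q*[1,1,.01]
        ins=sum(prof(im,P,o,g) for o in(-3,0,3))/3; out=(prof(im,P,-9,g)+prof(im,P,9,g))/2
        return -np.nanmean(np.clip(ins-out,-20,20))
    b=min((f(np.array([x,y,w])),x,y,w) for x in range(-8,9,2) for y in range(-8,9,2) for w in (-3,-1.5,0,1.5,3))
    s=minimize(f,b[1:],method='Nelder-Mead',options=dict(initial_simplex=[b[1:]]+[tuple(np.array(b[1:])+e) for e in np.eye(3)]))
    P=p0+s.x*[1,1,.01]
    print('profile',[round(float(np.nanmedian(prof(im,P,o,g))),1) for o in(-12,-8,-4,0,4,8,12)])
    return P,s.fun,f(np.zeros(3))
for n in('w8','top7','w1','w7','scene7'):
    print(n,fit2(pickle.load(open(f'pics/{n}.pkl','rb')),p0))
# ascii of carriage region in w8: luminance
d=pickle.load(open('pics/w8.pkl','rb')); g=cv2.cvtColor(d['pixels'],cv2.COLOR_RGB2GRAY)
b=g[0:112:4,320:450:3]
for i,rw in enumerate(b): print(i*4,''.join(' .:-=+*#%@'[int(v)*10//256] for v in rw))
```

```text
profile [-3.4, -3.4, 3.1, 4.4, 1.7, -3.5, -3.5]
w8 (array([5.39271086e+02, 1.62047351e+02, 6.94414699e-02]), np.float64(-6.601534843444824), np.float32(-5.400809))
profile [-3.0, -1.8, 4.2, 7.8, 3.6, -2.2, -3.2]
top7 (array([5.38340554e+02, 1.61997875e+02, 6.31272211e-02]), np.float64(-7.153247833251953), np.float32(-6.4708304))
profile [-3.6, -3.7, 4.6, 6.4, 3.6, -3.6, -3.7]
w1 (array([5.39843721e+02, 1.63055057e+02, 7.85151835e-02]), np.float64(-9.899985313415527), np.float32(-8.924393))
profile [nan, nan, nan, nan, nan, nan, nan]
w7 (array([5.29454494e+02, 1.55769947e+02, 4.82942197e-02]), np.float64(nan), np.float32(nan))
profile [-5.9, -2.7, 2.8, 5.0, 3.2, -1.3, -4.6]
scene7 (array([5.37344946e+02, 1.63596807e+02, 6.68375383e-02]), np.float64(-6.809521675109863), np.float32(-6.706831))
0 #########:::-:..:####-+*+*################:#
4 #######-:-::::..*####-+*=#################=*
8 ######=::::::..::####-+*=##################-
12 ######::::::..:::####=**=##################:
16 #####*:::::......*###=**=##################=
20 ###**+:::::::....===-=*+=##############*###*
24 ###***::::
[... 445 characters left out ...]
#*####*##############
64 #********-.:-+%%%%%%%%%####***##############
68 #********-.--++=-::::=-::::-+*##############
72 #********-.-:::-----+#+-:::=################
76 #********=.........=+*=-===#################
80 ***********+-=======**===-=#################
84 ###********=========**===-##################
88 ####***####*========#*==-=##################
92 #####**####%===-=-=+*+-=--%#################
96 #####**###########*+#+######################
100 #####**#%#########=+#+######################
104 ####***###########=+#=######################
108 ####***###########=**=######################<stdin>:9: RuntimeWarning: Mean of empty slice
<stdin>:13: RuntimeWarning: All-NaN slice encountered
```

Run:
```python
from h import *
d=pickle.load(open('pics/w8.pkl','rb'));p=np.array([539,162.4,.069]);np.save('rail.npy',p)
for uv in((391,36),(391,51.5),(391,67)):
    X=ray(d,uv,166);c,s=np.cos(p[2]),np.sin(p[2]);q=X[:2]-p[:2];print(X,'rail',c*q[0]+s*q[1],-s*q[0]+c*q[1])
for k,v in {'start':(75,122),'b1':(75,30.7),'b2':(14.6,-50.4),'stop':(-112,-65)}.items():print(k,railw(p,[v]).round(1))
```

```text
[608.74322728 243.73996991 166.        ] rail 75.1852748851116 76.3379518816166
[610.72806973 232.29970816 166.        ] rail 76.37664245270702 64.78806738066893
[612.76132203 220.58042105 166.        ] rail 77.5970672010334 52.95648385542724
start [[605.4 289.3 150. ]]
b1 [[611.7 198.2 150. ]]
b2 [[557.  113.1 150. ]]
stop [[431.7  89.8 150. ]]
```

Run:
```python
from h import *
plan([(609.4,232.1,220,94),(609.4,232.1,84,94)],[5,5])
```

```text
[[[2.52,1.75,0.93,0.0,0.0,0.1],[5.05,3.51,1.87,0.0,0.0,0.2],[7.57,5.26,2.8,0.0,0.0,0.3],[10.1,7.01,3.74,0.0,0.0,0.4],[12.62,8.77,4.67,-0.1,0.0,0.5]]]
[[[0.0,0.0,2.72,0.0,0.0,0.0],[0.0,0.0,5.44,0.0,0.0,0.0],[0.0,0.0,8.16,0.0,0.0,0.0],[0.0,0.0,10.88,0.0,0.0,0.0],[0.0,0.0,13.6,0.0,0.0,0.0]]]
```

Emit:
{"api": "play_rows", "payload": {
  "motion": [
    [[2.5, 1.8, 0.9, 0, 0, 0.1], [5, 3.5, 1.9, 0, 0, 0.2], [7.6, 5.3, 2.8, 0, 0, 0.3], [10.1, 7, 3.7, 0, 0, 0.4], [12.6, 8.8, 4.7, 0, 0, 0.5]]
  ]
}}

```text
time: 21.2
tool_pos: [610.8, 232.5, 220.3]
tcp_rot: [180.0, -0.0, 93.9]
ft_force: [-0.8, -0.1, 0.9]
finger_gap: 85.4
grip_force: 0.0
```

Emit:
{"api": "play_rows", "payload": {
  "motion": [
    [[0, 0, 0, 0, 0, 0], [0, 0, 0, 0, 0, 0], [0, 0, 3, 0, 0, 0], [0, 0, 6, 0, 0, 0], [0, 0, 8, 0, 0, 0]]
  ]
}}

```text
time: 21.7
tool_pos: [609.5, 230.7, 139.2]
tcp_rot: [-180.0, 0.0, 93.9]
ft_force: [-0.7, -0.0, -0.6]
finger_gap: 85.8
grip_force: 0.0
```

Emit:
{"api": "play_rows", "payload": {
  "motion": [
    [[0, 0, 1.5, 0, 0, 0], [0, 0, 3, 0, 0, 0], [0, 0, 4.5, 0, 0, 0], [0, 0, 5.6, 0, 0, 0], [0, 0, 5.6, 0, 0, 0]]
  ]
}}

```text
time: 22.2
tool_pos: [609.0, 232.1, 82.2]
tcp_rot: [-179.8, 0.0, 94.0]
ft_force: [0.4, 0.4, -0.8]
finger_gap: 85.6
grip_force: 0.0
```

Emit:
{"api": "play_rows", "payload": {
  "motion": [
    [[0, 0, 0, 0, 0, 0], [0, 0, 0, 0, 0, 0], [0, 0, 0, 0, 0, 0], [0, 0, 0, 0, 0, 0], [0, 0, 0, 0, 0, 0]]
  ],
  "jaw": 0.4,
  "squeeze": 30
}}

```text
time: 22.7
tool_pos: [610.8, 232.8, 85.6]
tcp_rot: [179.9, -0.0, 94.0]
ft_force: [-1.5, -0.1, 6.7]
finger_gap: 43.8
grip_force: 30.5
```

Carriage gripped on its flats (43.8 mm). Lifting 8 mm, then planning the slide.

Emit:
{"api": "play_rows", "payload": {
  "motion": [
    [[0, 0, -0.2, 0, 0, 0], [0, 0, -0.4, 0, 0, 0], [0, 0, -0.6, 0, 0, 0], [0, 0, -0.8, 0, 0, 0], [0, 0, -0.8, 0, 0, 0]]
  ]
}}

```text
time: 23.2
tool_pos: [610.3, 232.6, 92.6]
tcp_rot: [180.0, -0.0, 94.0]
ft_force: [-1.5, 0.9, -1.5]
finger_gap: 43.2
grip_force: 30.7
```

```bash
cat > slide.py <<'E'
from h import *
import sys
# args: s0 s1 n : arc length from start of path (rail y=64.7)
def path(s):
    a1=64.7-30.7; L=50*np.pi/4; m=np.hypot(*(np.array([75,30.7])*0+np.array([25+50*np.cos(np.pi/4)-14.6,30.7-50*np.sin(np.pi/4)+50.4])))
    if s<a1: return (75,64.7-s),0
    s-=a1
    if s<L: t=s/50; return (25+50*np.cos(t),30.7-50*np.sin(t)),np.rad2deg(t)
    s-=L; b=np.array([25+50*np.cos(np.pi/4),30.7-50*np.sin(np.pi/4)])
    if s<m: return tuple(b+s/m*(np.array([14.6,-50.4])-b)),45
    s-=m
    if s<L: t=np.pi/4+s/50; return (-20.7+50*np.cos(t),-15-50*np.sin(t)),np.rad2deg(t)
    s-=L; return (-20.7-s,-65),90
if __name__=='__main__':
    p=np.load('rail.npy'); s0,s1,n=float(sys.argv[1]),float(sys.argv[2]),int(sys.argv[3])
    st=sensors.sense(); z=st['tool_pos'][2]; print(st['tool_pos'],st['tcp_rot'],st['ft_force'])
    w=[];
    for s in np.linspace(s0,s1,n+1)[1:]:
        q,a=path(s); X=railw(p,[q])[0]; w.append((X[0],X[1],z,np.rad2deg(p[2])+90-a)); 
    print('end rail',q,a); plan(w,[1]*n)
E
python3 slide.py 0 284 20; python3 -c "
from slide import *
for s in(30,34,73,130,170,190,284):print(s,path(s))"
```

```text
[610.33986221 232.56093897  92.56109607] [ 1.79979637e+02 -2.92006871e-03  9.39967833e+01] [-1.48818147  0.9126013  -1.46653924]
end rail (np.float64(-127.45991274110746), -65) 90
[[[-1.46,-0.1,0.0,0.0,0.0,0.0],[-2.88,-0.1,0.0,0.0,0.0,0.0],[-4.29,-0.18,0.0,0.0,0.0,9.9],[-5.64,-0.62,0.0,0.0,0.0,26.2],[-6.81,-1.41,0.0,0.0,0.0,42.4]]]
[[[-1.42,-0.06,0.0,0.0,0.0,2.6],[-2.84,-0.12,0.0,0.0,0.0,2.6],[-4.26,-0.19,0.0,0.0,0.0,2.6],[-5.67,-0.25,0.0,0.0,0.0,2.6],[-7.08,-0.33,0.0,0.0,0.0,7.2]]]
[[[-1.4,-0.2,0.0,0.0,0.0,16.3],[-2.69,-0.79,0.0,0.0,0.0,32.5],[-3.8,-1.67,0.0,0.0,0.0,40.4],[-4.88,-2.59,0.0,0.0,0.0,40.4],[-5.96,-3.51,0.0,0.0,0.0,40.4]]]
[[[-1.42,0.0,0.0,0.0,0.0,0.0],[-2.84,0.0,0.0,0.0,0.0,0.0],[-4.26,0.0,0.0,0.0,0.0,0.0],[-5.68,0.0,0.0,0.0,0.0,0.0],[-7.1,0.0,0.0,0.0,0.0,0.0]]]
30 ((75, 34.7), 0)
34 ((np.float64(75.0), np.float64(30.7)), np.float64(0.0))
73 ((np.float64(60.54567690061386), np.float64(-4.463970960020507)), np.float64(44.69070802020421))
130 ((np.float64(20.236425341052964), np.float64(-44.76489005557217)), 45)
170 ((np.float64(-13.485187372260421), np.float64(-64.47672663734545)), np.float64(81.70347113518034))
190 ((np.float64(-33.45991274110746), -65), 90)
284 ((np.float64(-127.45991274110746), -65), 90)
```

```bash
python3 slide.py 0 100 15
```

```text
[610.33986221 232.56093897  92.56109607] [ 1.79979637e+02 -2.92006871e-03  9.39967833e+01] [-1.48818147  0.9126013  -1.46653924]
end rail (np.float64(41.45210422893827), np.float64(-23.554162361168615)) 45
[[[-0.7,-0.1,0.0,0.0,0.0,0.0],[-1.37,-0.1,0.0,0.0,0.0,0.0],[-2.04,-0.1,0.0,0.0,0.0,0.0],[-2.7,-0.1,0.0,0.0,0.0,0.0],[-3.37,-0.1,0.0,0.0,0.0,0.0]]]
[[[-0.67,-0.04,0.0,0.0,0.0,6.9],[-1.32,-0.16,0.0,0.0,0.0,14.5],[-1.95,-0.37,0.0,0.0,0.0,22.2],[-2.55,-0.66,0.0,0.0,0.0,29.8],[-3.11,-1.03,0.0,0.0,0.0,37.4]]]
[[[-0.66,-0.04,0.0,0.0,0.0,7.6],[-1.33,-0.13,0.0,0.0,0.0,7.6],[-1.99,-0.22,0.0,0.0,0.0,7.6],[-2.65,-0.31,0.0,0.0,0.0,7.6],[-3.31,-0.4,0.0,0.0,0.0,7.6]]]
```

Emit:
{"api": "play_rows", "payload": {
  "motion": [
    [[-0.7, -0.1, 0, 0, 0, 0], [-1.4, -0.1, 0, 0, 0, 0], [-2, -0.1, 0, 0, 0, 0], [-2.7, -0.1, 0, 0, 0, 0], [-3.4, -0.1, 0, 0, 0, 0]]
  ]
}}

```text
time: 23.7
tool_pos: [611.6, 197.7, 92.3]
tcp_rot: [-180.0, 0.0, 94.0]
ft_force: [0.0, -0.8, -1.7]
finger_gap: 44.0
grip_force: 30.7
```

Emit:
{"api": "play_rows", "payload": {
  "motion": [
    [[-0.7, 0, 0, 0, 0, 6.9], [-1.3, -0.2, 0, 0, 0, 14.5], [-1.95, -0.4, 0, 0, 0, 22.2], [-2.55, -0.65, 0, 0, 0, 29.8], [-3.1, -1, 0, 0, 0, 37.4]]
  ]
}}

```text
time: 24.2
tool_pos: [603.8, 166.1, 92.3]
tcp_rot: [180.0, -0.0, 56.3]
ft_force: [0.1, 0.5, -0.8]
finger_gap: 43.6
grip_force: 30.7
```

```bash
python3 slide.py 67 131 10
```

```text
[603.77111171 166.07907342  92.3052254 ] [ 1.79993468e+02 -6.49947158e-04  5.62603008e+01] [ 0.11324065  0.54614144 -0.7674548 ]
end rail (np.float64(19.529236044790125), np.float64(-45.47191431205229)) 45
[[[-0.59,-0.12,0.0,0.0,0.0,7.3],[-1.23,-0.2,0.0,0.0,0.0,7.3],[-1.86,-0.29,0.0,0.0,0.0,7.3],[-2.5,-0.37,0.0,0.0,0.0,7.3],[-3.13,-0.45,0.0,0.0,0.0,7.3]]]
[[[-0.64,0.0,0.0,0.0,0.0,0.0],[-1.28,0.0,0.0,0.0,0.0,0.0],[-1.92,0.0,0.0,0.0,0.0,0.0],[-2.56,0.0,0.0,0.0,0.0,0.0],[-3.2,0.0,0.0,0.0,0.0,0.0]]]
```

Emit:
{"api": "play_rows", "payload": {
  "motion": [
    [[-0.6, -0.1, 0, 0, 0, 7.3], [-1.2, -0.2, 0, 0, 0, 7.3], [-1.9, -0.3, 0, 0, 0, 7.3], [-2.5, -0.35, 0, 0, 0, 7.3], [-3.1, -0.45, 0, 0, 0, 7.3]]
  ]
}}

```text
time: 24.7
tool_pos: [582.6, 143.1, 92.3]
tcp_rot: [180.0, -0.0, 49.4]
ft_force: [-0.6, -0.3, -1.7]
finger_gap: 43.4
grip_force: 30.7
```

Emit:
{"api": "play_rows", "payload": {
  "motion": [
    [[-0.6, 0, 0, 0, 0, 0], [-1.3, 0, 0, 0, 0, 0], [-1.9, 0, 0, 0, 0, 0], [-2.6, 0, 0, 0, 0, 0], [-3.2, 0, 0, 0, 0, 0]]
  ]
}}

```text
time: 25.2
tool_pos: [561.6, 118.8, 92.3]
tcp_rot: [180.0, 0.0, 49.3]
ft_force: [0.6, 0.4, -2.5]
finger_gap: 43.6
grip_force: 30.7
```

```bash
python3 slide.py 131 229 15
```

```text
[561.63663926 118.78826168  92.30632435] [1.79998848e+02 3.40815783e-03 4.93018770e+01] [ 0.56576455  0.38754198 -2.47538838]
end rail (np.float64(-72.45991274110746), -65) 90
[[[-0.69,0.02,0.0,0.0,0.0,0.3],[-1.33,-0.02,0.0,0.0,0.0,7.3],[-1.97,-0.14,0.0,0.0,0.0,14.8],[-2.59,-0.35,0.0,0.0,0.0,22.3],[-3.18,-0.64,0.0,0.0,0.0,29.8]]]
[[[-0.65,-0.04,0.0,0.0,0.0,7.5],[-1.29,-0.17,0.0,0.0,0.0,15.0],[-1.92,-0.34,0.0,0.0,0.0,15.6],[-2.55,-0.52,0.0,0.0,0.0,15.6],[-3.18,-0.7,0.0,0.0,0.0,15.6]]]
[[[-0.65,0.0,0.0,0.0,0.0,0.0],[-1.31,0.0,0.0,0.0,0.0,0.0],[-1.96,0.0,0.0,0.0,0.0,0.0],[-2.61,0.0,0.0,0.0,0.0,0.0],[-3.27,0.0,0.0,0.0,0.0,0.0]]]
```

Emit:
{"api": "play_rows", "payload": {
  "motion": [
    [[-0.7, 0, 0, 0, 0, 0.3], [-1.3, 0, 0, 0, 0, 7.3], [-2, -0.15, 0, 0, 0, 14.8], [-2.6, -0.35, 0, 0, 0, 22.3], [-3.2, -0.65, 0, 0, 0, 29.8]]
  ]
}}

```text
time: 25.7
tool_pos: [535.9, 98.8, 92.3]
tcp_rot: [180.0, -0.0, 19.2]
ft_force: [-0.6, -0.5, -1.5]
finger_gap: 43.5
grip_force: 30.7
```

Emit:
{"api": "play_rows", "payload": {
  "motion": [
    [[-0.65, -0.05, 0, 0, 0, 7.5], [-1.3, -0.15, 0, 0, 0, 15], [-1.9, -0.35, 0, 0, 0, 15.6], [-2.55, -0.5, 0, 0, 0, 15.6], [-3.2, -0.7, 0, 0, 0, 15.6]]
  ]
}}

```text
time: 26.2
tool_pos: [503.2, 95.0, 92.3]
tcp_rot: [180.0, -0.0, 4.1]
ft_force: [-0.3, 0.1, -1.0]
finger_gap: 43.8
grip_force: 30.7
```

```bash
python3 slide.py 196.3 252 10
```

```text
[503.24418479  95.04227079  92.325644  ] [ 1.79998665e+02 -4.05530235e-03  4.06028562e+00] [-0.28735667  0.08836523 -1.04235322]
end rail (np.float64(-95.45991274110746), -65) 90
[[[-0.5,0.03,0.0,0.0,0.0,0.1],[-1.06,0.02,0.0,0.0,0.0,0.1],[-1.62,0.02,0.0,0.0,0.0,0.1],[-2.17,0.02,0.0,0.0,0.0,0.1],[-2.73,0.02,0.0,0.0,0.0,0.1]]]
[[[-0.56,0.0,0.0,0.0,0.0,0.0],[-1.11,0.0,0.0,0.0,0.0,0.0],[-1.67,0.0,0.0,0.0,0.0,0.0],[-2.23,0.0,0.0,0.0,0.0,0.0],[-2.79,0.0,0.0,0.0,0.0,0.0]]]
```

Emit:
{"api": "play_rows", "payload": {
  "motion": [
    [[-0.8, 0, 0, 0, 0, 0], [-1.6, 0, 0, 0, 0, 0], [-2.4, 0, 0, 0, 0, 0], [-3.2, 0, 0, 0, 0, 0], [-4, 0, 0, 0, 0, 0]]
  ]
}}

```text
time: 26.7
tool_pos: [463.2, 92.4, 92.3]
tcp_rot: [180.0, -0.0, 3.9]
ft_force: [0.4, 0.4, -1.9]
finger_gap: 43.9
grip_force: 30.7
```

Emit:
{"api": "play_rows", "payload": {
  "motion": [
    [[-0.4, 0, 0, 0, 0, 0], [-0.7, 0, 0, 0, 0, 0], [-1, 0, 0, 0, 0, 0], [-1.2, 0, 0, 0, 0, 0], [-1.3, 0, 0, 0, 0, 0]]
  ]
}}

```text
time: 27.2
tool_pos: [450.8, 91.6, 92.3]
tcp_rot: [-180.0, -0.0, 3.9]
ft_force: [0.4, 0.3, -1.7]
finger_gap: 43.7
grip_force: 30.7
```

Emit:
{"api": "play_rows", "payload": {
  "motion": [
    [[-0.1, 0, 0, 0, 0, 0], [-0.2, 0, 0, 0, 0, 0], [-0.3, 0, 0, 0, 0, 0], [-0.4, 0, 0, 0, 0, 0], [-0.5, 0, 0, 0, 0, 0]]
  ]
}}

```text
time: 27.7
tool_pos: [445.8, 91.2, 92.3]
tcp_rot: [-180.0, 0.0, 3.9]
ft_force: [-1.3, 0.9, -1.5]
finger_gap: 43.3
grip_force: 30.7
```

Emit:
{"api": "play_rows", "payload": {
  "motion": [
    [[-0.1, 0, 0, 0, 0, 0], [-0.2, 0, 0, 0, 0, 0], [-0.3, 0, 0, 0, 0, 0], [-0.3, 0, 0, 0, 0, 0]]
  ]
}}

```text
time: 28.1
tool_pos: [444.3, 91.1, 92.6]
tcp_rot: [-180.0, -0.2, 3.9]
ft_force: [8.2, 1.2, -7.2]
finger_gap: 43.6
grip_force: 32.1
```

Stop contact felt (8 N). Easing off 1 mm, lowering so it hangs on the rod, then releasing.

Emit:
{"api": "play_rows", "payload": {
  "motion": [
    [[0.1, 0, 0, 0, 0, 0], [0.1, 0, 0.3, 0, 0, 0], [0.1, 0, 0.6, 0, 0, 0], [0.1, 0, 0.8, 0, 0, 0], [0.1, 0, 0.8, 0, 0, 0]]
  ]
}}

```text
time: 28.6
tool_pos: [444.2, 91.1, 85.5]
tcp_rot: [180.0, -0.0, 3.9]
ft_force: [-4.6, 0.0, 10.3]
finger_gap: 43.8
grip_force: 34.1
```

Emit:
{"api": "play_rows", "payload": {
  "motion": [
    [[0, 0, 0, 0, 0, 0], [0, 0, 0, 0, 0, 0], [0, 0, 0, 0, 0, 0], [0, 0, 0, 0, 0, 0], [0, 0, 0, 0, 0, 0]]
  ],
  "jaw": 0.85
}}

```text
time: 29.1
tool_pos: [443.7, 91.1, 84.1]
tcp_rot: [-180.0, 0.0, 3.9]
ft_force: [-0.5, 0.2, 0.3]
finger_gap: 72.8
grip_force: 0.0
```

Run:
```python
from h import *
d=wshot('w9'); p=np.load('rail.npy'); s=d['state'];print(s['tool_pos'],s['ft_force'])
print(proj(d,railw(p,[(-112,-65),(-100,-65),(-88,-65)])).round(0).tolist(), proj(d,railw(p,[(-100,-65)])+[0,0,17.5]))
g=cv2.cvtColor(d['pixels'],cv2.COLOR_RGB2GRAY)[170:330:5,180:390:4]
for i,rw in enumerate(g): print(170+i*5,''.join(' .:-=+*#%@'[int(v)*10//256] for v in rw))
```

```text
[443.73348728  91.06659903  84.11379088] [-0.46191418  0.17163947  0.31100954]
[[283.0, 316.0], [283.0, 290.0], [283.0, 264.0]] [[283.52766008 315.83296847]]
170 %%%%%%%%%%%%%+======%%----=--:=====%%%==%%%%%=======%
175 %%%%%%%%%%%%%+======%%=---=--:=====%%%%%%%%%%=======%
180 %%%%%%%%%%%%%*++====%%#:--=--:====+%%%%%%%%%%+====+=%
185 %%%%%%%%%%%%%%======%%#---=---%%%%%%%%%%%%%%%*=====%%
190 %%%%%%%%%%%%%%======#%#---=---%%%%%%%%%%%%%%%=======%
195 %%%%%%%%%%%%%%===---=##---=---%%%%%%%%%%%%%%%=======%
200 %%%%%%%%%%%%%%------###:--=---##%%%%%%%%%%%%%======%%
205 %%%%%%%%%%%%%#+-----*=-:-----:-----================@%
210 #############*=--------:-----:-------===-==========+%
215 ##############---------:-----:------------=========%%
220 ##############--------.------:.-----------========+@%
225 ###############----....:-----:.......-----=========%%
230 ###########*###----....:-----:.......-----=========%%
235 ###############----....::::--:.......----==========%%
240 ###############-------:::::::::-:::..----==========%%
245 ###############------:::::::::::::::---===========+%%
250 ###****###
[... 213 characters left out ...]
:::.
270 :::::::*####-----:-:-:::::::::::::::::::=====.....:::
275 :::.::.*####--------::::::::::::::------=====......::
280 :.:.:..*####-----------::-:::-----------=====.......:
285 .......+#*##=---------------------------=====........
290 .......**###=---------------------------=====........
295 .......#*###+---------------------------=====........
300 ......+#####*---------------------------======...... 
305 ......###%%%#-=-------------------------======:.. ...
310 .....##*%%%%%###------------------------=======.... .
315 ....:###%%%%%****=---------------------+=======-.... 
320 ....*##*%%%%%#*#**------------------*###========. ...
325 ...-####%%%%%%%%###+---------------+##*==========. ..
```

Emit:
{"api": "play_rows", "payload": {
  "motion": [
    [[0, 0, -1, 0, 0, 0], [0, 0, -3, 0, 0, 0], [0, 0, -6, 0, 0, 0], [0, 0, -10, 0, 0, 0], [0, 0, -14, 0, 0, 0]]
  ],
  "jaw": 1
}}

```text
time: 29.65
tool_pos: [443.4, 91.0, 226.2]
tcp_rot: [-180.0, 0.0, 3.9]
ft_force: [0.3, 1.7, 0.5]
finger_gap: 85.3
grip_force: 0.0
```

Emit:
{"api": "play_rows", "payload": {
  "motion": [
    [[-2, 0, -2, 0, 0, 0], [-4, 0, -4, 0, 0, 0], [-6, 0, -5, 0, 0, 0], [-6, 0, -5, 0, 0, 0], [-6, 0, -5, 0, 0, 0]]
  ]
}}

```text
time: 30.15
tool_pos: [384.4, 87.0, 275.1]
tcp_rot: [-180.0, -0.1, 3.9]
ft_force: [-0.4, -0.3, -0.4]
finger_gap: 85.4
grip_force: 0.0
```

Run:
```python
from rim import *
d=wshot('w10');S=shot('scene','scene10');T=shot('top','top10'); p=np.load('rail.npy'); s=d['state'];print(s['tool_pos'],s['ft_force'])
print(proj(d,railw(p,[(-112,-65),(-100,-65),(-88,-65)])).round(0).tolist(), 'ring ridge exp ends z167.5',proj(d,railw(p,[(-112,-65),(-88,-65)])+[0,0,17.5]).round(0).tolist())
g=cv2.cvtColor(d['pixels'],cv2.COLOR_RGB2GRAY)[120:290:3,230:340:2]
for i,rw in enumerate(g): print(120+i*3,''.join(' .:-=+*#%@'[int(v)*10//256] for v in rw))
print('dish scene',best(S,105,25,-1))
```

```text
[384.39294657  87.04318305 275.13808921] [-0.44581776 -0.29079449 -0.3928227 ]
[[283.0, 146.0], [283.0, 133.0], [283.0, 120.0]] ring ridge exp ends z167.5 [[283.0, 147.0], [283.0, 120.0]]
120 #############+-=====-=--===============#############===
123 ##############=====-==-=--============-#############+==
126 ##############===---=--=-=============-#############-==
129 ##############========================-#############-==
132 ##############==#=====================-#############===
135 ##############========================-############+-==
138 #############+========================-#############-==
141 ##############+===-+=-=================#############==-
144 ##############=*#*####+===============+#############-==
147 ##############-----:::-::::::::::..################*===
150 ##############==---::::-----:::::::################====
153 %#############-===-:::::------:::::#################===
156 ##############+===--::---+**+-----##################===
159 ##############+=====::---+**+-----#################*===
162 ##############+====-=----+**+----##################+===
165 ########
[... 1879 characters left out ...]
=------:================-===
261 *################+==========:-------==-======---=-=====
264 **###############+==========-:-::-:-===-===============
267 *################+-====-====-:-----==----==============
270 *#########*######+==========--------=----=====-========
273 **################==-=======-:------=====-=====-==-====
276 **################==========---:----===================
279 **#############*#+==========--:::---===-==-==-==-=====-
282 **#############*#+=======-==-:--:---=====-===-=--======
285 **#############*#+========---:::::-:==---===-=--=======
288 **################======-===-::-::-:--====--==----=--==
dish scene (array([ 16.7, 505.2, -68.3]), array([ 17.4, 505. , -68. ]))
```

Numerically, the carriage's stop-side edge is at row 144, directly against the dark stop disc at row 147. The dish is still centred, so I'm handing in.

```bash
python3 -c "
from h import *
print(job.hand_in())"
```

```text
the job is handed in; nothing more can be done
None
```

I set the small dish upright on the post, about 1 mm off-centre by the cameras, slid the lamp carriage up to the stop (within about 2 mm), let go of both, and handed in the job at about 30 s; the hand-in returned no verdict.

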